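# Lay a scale against a sediment block and capture it

## Task

Lay the steel straightedge flat on the microscope stage with its graduated edge flush against the robot-facing sawn face of the sediment block, covering the whole width of that face, and let go of it. Then, with the straightedge still in place, press the green capture button fully down and release it. Do not bump the microscope head that hangs over the stage, and leave the vial, beaker and dish where they are.

Things in the scene. Friction and masses are not known exactly. Their poses are not given: they have to be found in the camera images.
- straightedge_grip (a point): Loose straightedge: flat steel bar 40 mm wide (x), 150 long (y), 5 thick, 0.2 to 0.33 kg, lying flat. A blue grip block, 18 (x) by 24 (y) mm, stands on it, from 5 to 47 mm above the bar's underside. This point: middle of the grip, 30 mm above the underside. x points to the long edge with black tick marks, y along the bar, z up. The grip's y faces suit a gripper leaning back towards -x.
- straightedge_edge (a point): Middle of the straightedge's graduated edge, at its underside: 28 mm in +x from the middle of the grip (the plain edge is 12 mm behind it), 30 mm below straightedge_grip; same axes.
- specimen_face (a point): Middle of the lower edge, at stage level (20 mm above the bench), of the striped brown block's flat face on the robot's side. The block is 50 mm deep (x), 68 wide (y), 20 high, clamped from its far side, immovable. x points from this face into the block, away from the robot; y along the face; z up. The stage before it is free and flat.
- microscope: Fixed digital microscope: white stage plate 250 x 250 mm, 20 mm thick, origin at the centre of its underside, z up; the block stands near its middle. A 32 mm diameter column, 390 mm high, rises at its far left corner, at x = +97, y = +97 mm in this frame.
- head: The fixed head, origin and axes as microscope: a vertical barrel on the stage's centre axis, 84 mm in diameter at its lower end 170 mm above the bench, reaching up to 375 mm, and an arm at 285 mm height to the column. It overhangs the block: a gripper cannot stand upright at the straightedge's place; leaning back some 35 degrees towards the robot clears it.
- capture_top (a point): Top centre of the round green push button, 32 mm in diameter, in a grey fixed housing on the bench; pressed straight down; z up.
- capture (a joint): Travel of the capture button in m: 0 released, 0.006 fully down (needs 5 N; springs back by itself).
- vial_mid (a point): Bystander: small amber vial with a white cap, 28 mm in diameter, 55 mm high; point half-way up.
- beaker_mid (a point): Bystander: glass beaker, 52 mm in diameter, 65 mm high; point half-way up.
- dish_center (a point): Bystander: pale clear shut dish, 44 mm in diameter, 14 mm high, standing on the far right corner of the stage; point at its centre.
Not all that is in view belongs to the job. Leave any red look-alike of the part that bears straightedge_grip alone. Leave any pink look-alike of the part that bears capture_top alone.

How it is judged:
By the outcome, as a careful person would: the job done as asked, in the order asked, and still so for the second after the job is handed in, with the robot touching nothing.
It also fails if it takes over 51 s, if anything falls off the work surface, if the arm or the gripper's body presses on something with over 40 N, if the wrist force passes 120 N, or if a joint passes its speed limit or range.

## Robot

A 6-joint arm with a two-finger parallel gripper is mounted at the origin on the work surface. World frame = base frame: x ahead of the robot, y to its left, z up, the work surface at z = 0. Lengths are in m, angles in degrees, forces in N, time in s.
With the tool pointing down it reaches from about 0.4 to 0.825 m from the base axis. Payload 7 kg.
Tool frame: the origin (TCP) lies at the very end of the fingers, on their centre line; the grasp point (between the pads) lies 19 mm behind it; z points along the fingers, y is the direction in which the jaws open and shut (so a half turn about z gives the same grasp; the last joint's range is limited). The gripper opens to 88 mm and grips with 3 to 60 N. Pads are 19 mm wide; open, the fingers measure 130 mm over their backs; the gripper's body (78 mm by 193 mm) begins 47 mm behind the grasp point.
Start: joints at [-52.191, 20.546, 0.682, 0, -70.136, -16.507], TCP at [0.245, -0.629, 0.227] pointing down, gripper open.
Joint ranges: [-176.03, 176.03], [-82.01, 121.73], [-58.28, 71.71], [-173.87, 95.51], [-174.79, -0.11], [-173.66, 173.66]. Speed limits (degrees/s): [136.94, 136.94, 172.46, 180, 180, 180].

## Interface

Orientations are given as [roll, pitch, yaw] about the fixed x, y, z axes, in that order (R = Rz(yaw) Ry(pitch) Rx(roll)).
In Python, from plant import telemetry, snapshot, calibration, workorder gives the robot as it stands. The module is installed in compiled form; this text tells all that it offers.
- The arm moves only by the tool step_arm, never from a script. Its argument "plan" is text: rows parted by semicolons, each of 7 numbers parted by spaces: the finger opening in cm, from 0 to 8.76, then the shift along the tool's x, y, z in cm, then the turn, a rotation vector about the tool's x, y, z in degrees. A call has 1 to 12 rows; each row shifts and turns the commanded pose from where the row before left it, along the tool's axes as they then stand; what a row does not reach is not made up. A row lasts 1/12 s, in which the tool goes at most 41.7 mm and 7.16 degrees, less where a joint would pass 70% of its speed; a pose out of reach is approached as far as the arm can. A call with a gripper value outside its range is refused whole. The fingers move at their own pace and stop on an object; the grip force is fixed at half the most. Time passes only in rows, so rows that do not move let the fingers close. It gives the time, the measured TCP pose, the force and the opening at its end, in the units of the state.
- telemetry.get_obs(): the state, without advancing time (a new reading comes with each control period).
- snapshot(name): name is "side" or "top"; returns the picture (420x560x3 uint8, blue, green, red); there is no depth.
- calibration(name): a dict with "K" (3x3 intrinsics, pixels), "camera_from_world" (4x4, takes a point from world to camera coordinates). Camera axes: x right, y up, looking along -z (the intrinsics and any distortion apply to the point x, -y, -z); pixel columns grow to the right and rows downward; lengths in m; the calibration is good to about 2 mm. A picture is of the moment at which its call begins. calibration takes no time and is no camera call.
- workorder.close_job(): hands the job in, once; it reports no verdict.
The state is a dict: "clock": time; "joint_pos": joint angles; "qvel": joint speeds; "tau": joint torques, N m; "tool_pos": TCP position; "orientation": TCP orientation; "force": force on the tool from outside, world axes, zero at the start; "moment": the same for the moment, N m; "opening": finger opening in m.
Only numpy, scipy, OpenCV 4.12 (cv2) and the standard library are available. Lean on these libraries where they do the work, as an engineer would, in place of code of your own. Each camera call takes 0.05 s, during which the arm holds its last target.

## Working session

There is one attempt and no reset: what is moved stays moved. The work goes in short steps, Python scripts to look and compute and a tool call to move; the robot and the scene stay as the last step left them, time stands still between calls to the robot, and variables do not carry over. Pictures are saved under pics/ and viewed, and the job is handed in when it is done.

Besides the shell and the picture viewer there is one more tool, called after "Emit:" in YAML: its name, and indented under it one key for each argument. step_arm: Moves the arm, as the interface text tells. Its arguments: {"type":"object","properties":{"plan":{"type":"string"}},"required":["plan"]}

```bash
mkdir -p pics; ls; python3 - <<'E'
from plant import telemetry, snapshot, calibration
import cv2
o=telemetry.get_obs(); print(o)
for n in("side","top"):
    im=snapshot(n); cv2.imwrite(f"pics/{n}0.png",im); c=calibration(n); print(n,c)
E
```

```text
pics
{'clock': 0.0, 'joint_pos': array([-5.21910439e+01,  2.05906956e+01,  6.32044211e-01, -1.86078753e-02,
       -7.01360042e+01, -1.65072091e+01]), 'qvel': array([-0.0086893 , -0.00629472,  0.00065825, -0.05338158,  0.00687632,
       -0.0239249 ]), 'tau': array([-3.02793469e-04, -5.82718313e+01,  2.93053383e+01,  6.99729905e+00,
        6.70801266e-03, -1.37453117e-04]), 'tool_pos': array([ 0.24499647, -0.62842908,  0.22562266]), 'orientation': array([ 1.79904275e+02, -1.01259319e-02, -1.58704582e+02]), 'force': array([-0.00782164,  0.74426123,  0.66518033]), 'moment': array([-0.03465946,  0.02935514,  0.04139396]), 'opening': 0.08753942715076277}
side {'K': array([[436.32201699,   0.        , 282.9175406 ],
       [  0.        , 436.32201699, 213.06533877],
       [  0.        ,   0.        ,   1.        ]]), 'camera_from_world': array([[-0.96666721, -0.25557224, -0.01540554,  0.52938457],
       [ 0.17032895, -0.68683718,  0.70657111, -0.16726854],
       [-0.19116106,  0.68039512,  0.70747433, -1.01971169],
       [ 0.        ,  0.        ,  0.        ,  1.        ]])}
top {'K': array([[450.83837362,   0.        , 268.44038086],
       [  0.        , 450.83837362, 212.20386759],
       [  0.        ,   0.        ,   1.        ]]), 'camera_from_world': array([[-0.0124491 , -0.99989902,  0.00685328, -0.02619717],
       [ 0.99113974, -0.01143306,  0.13233024, -0.56346644],
       [-0.13223853,  0.00843995,  0.99118199, -1.04323267],
       [ 0.        ,  0.        ,  0.        ,  1.        ]])}
```

View pics/side0.png

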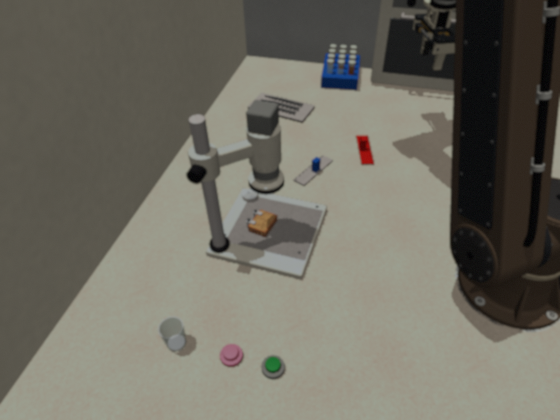

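View pics/top0.png

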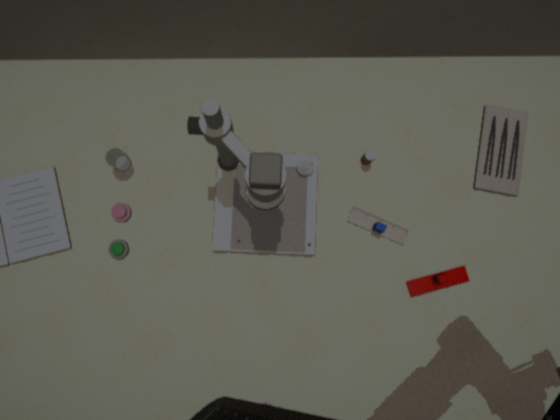

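```bash
cat > h.py <<'E'
import numpy as np, cv2
from plant import telemetry, snapshot, calibration
C={n:calibration(n) for n in("side","top")}
def proj(n,p):
    p=np.atleast_2d(np.array(p,float)); T=C[n]["camera_from_world"]
    c=p@T[:3,:3].T+T[:3,3]; c=c*[1,-1,-1]; q=c@C[n]["K"].T
    return q[:,:2]/q[:,2:]
def ray(n,uv):
    T=C[n]["camera_from_world"];R=T[:3,:3]
    d=np.linalg.inv(C[n]["K"])@[uv[0],uv[1],1.]; d=R.T@(d*[1,-1,-1])
    return -R.T@T[:3,3], d/np.linalg.norm(d)
def onz(n,uv,z):
    o,d=ray(n,uv); return o+d*(z-o[2])/d[2]
def two(a,b):
    A=np.zeros((3,3));v=np.zeros(3);L=[]
    for n,uv in(("side",a),("top",b)):
        o,d=ray(n,uv);M=np.eye(3)-np.outer(d,d);A+=M;v+=M@o;L.append((o,M))
    p=np.linalg.solve(A,v); return p,[np.linalg.norm(M@(p-o)) for o,M in L]
def crop(im,x,y,w,h,s,f):
    cv2.imwrite("pics/"+f,cv2.resize(im[y:y+h,x:x+w],None,fx=s,fy=s,interpolation=cv2.INTER_CUBIC))
E
python3 - <<'E'
from h import *
s=cv2.imread("pics/side0.png");t=cv2.imread("pics/top0.png")
crop(s,200,90,140,100,5.5,"s_a.png")
crop(s,200,180,140,100,5.5,"s_b.png")
crop(t,200,140,130,120,5,"t_a.png")
crop(t,340,190,80,60,9,"t_b.png")
crop(t,340,190,80,60,9,"t_b.png")
E
```

```text
(no output)
```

View pics/s_a.png

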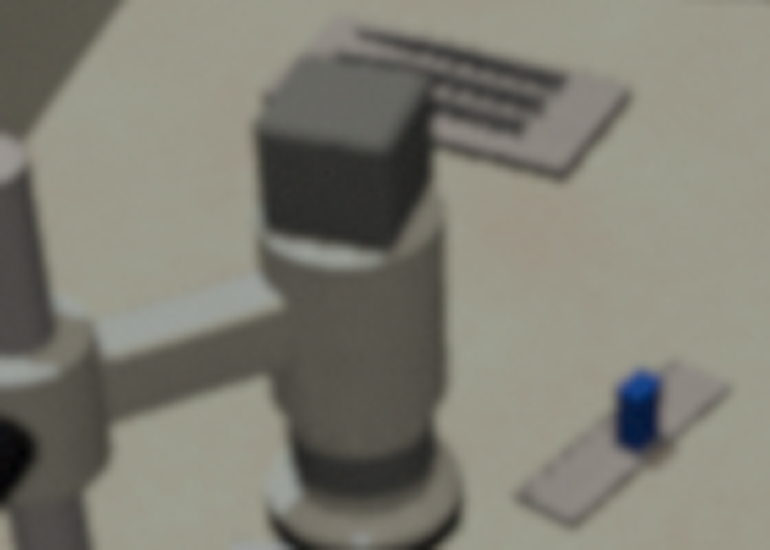

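View pics/s_b.png

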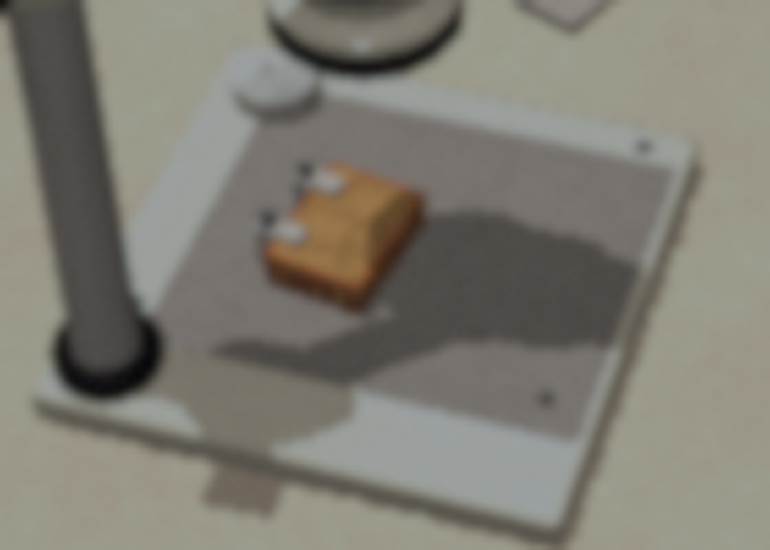

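View pics/t_a.png

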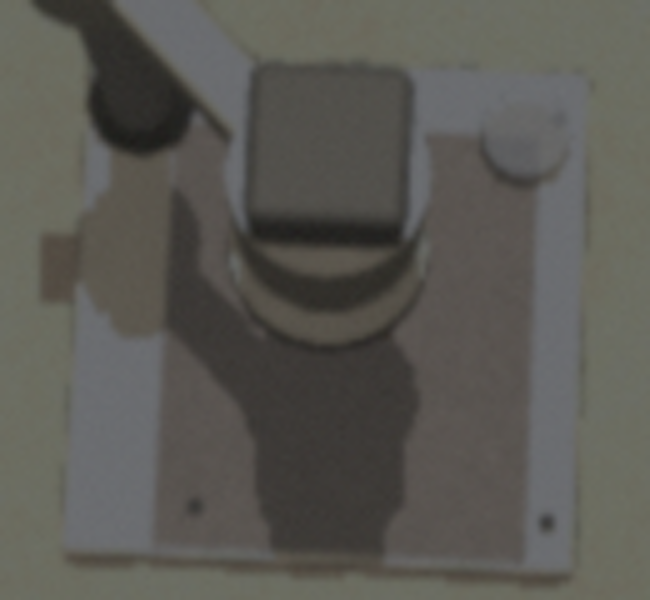

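View pics/t_b.png

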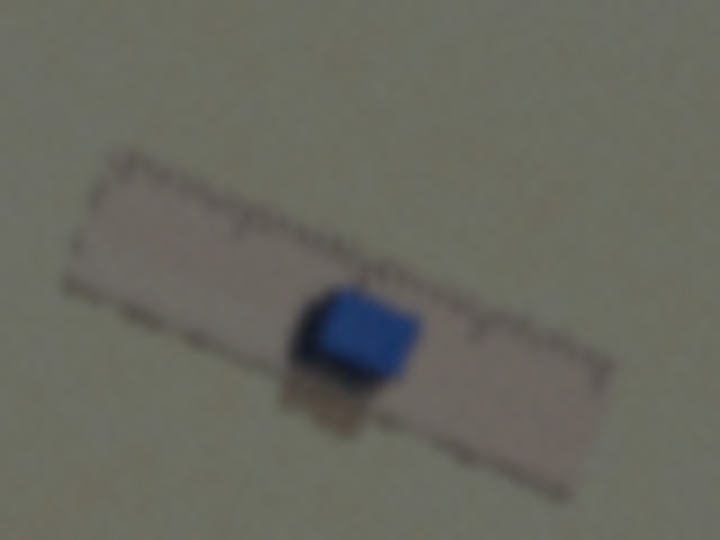

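```bash
python3 - <<'E'
from h import *
for n in C: print(n, ray(n,(280,210)))
s=cv2.imread("pics/side0.png")
s2=cv2.convertScaleAbs(s,alpha=1.5)
crop(s2,240,200,45,40,15,"s_c.png")
crop(s2,285,145,55,45,14,"s_d.png")
E
```

```text
side (array([0.34530021, 0.71421661, 0.84776242]), array([ 0.19881212, -0.68347935, -0.70237434]))
top (array([ 0.4201923 , -0.02383183,  1.10877662]), array([ 0.13671782, -0.0341219 , -0.99002219]))
```

View pics/s_c.png

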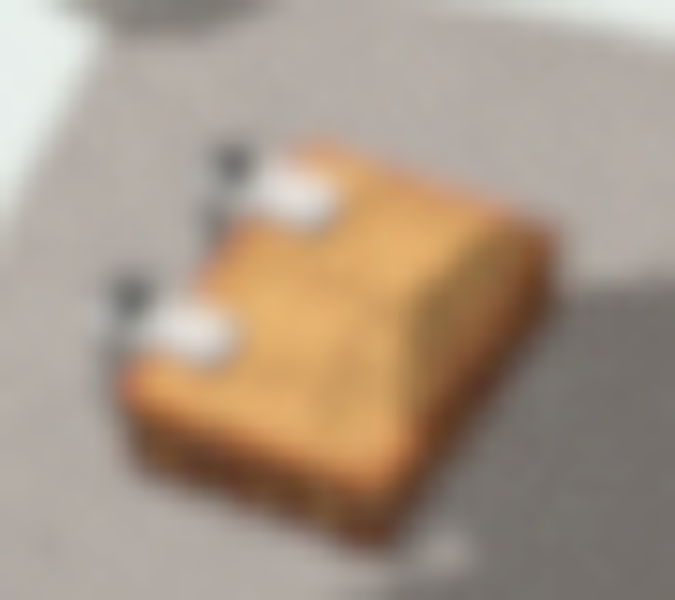

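View pics/s_d.png

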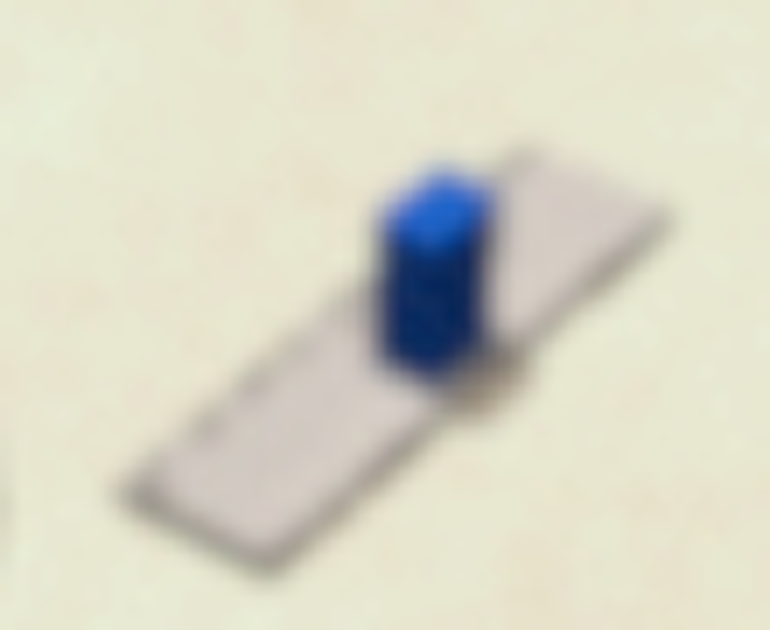

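```bash
python3 - <<'E'
from h import *
s=cv2.imread("pics/side0.png");t=cv2.imread("pics/top0.png")
def up(im,x,y,w,h,k): return cv2.resize(im[y:y+h,x:x+w],None,fx=k,fy=k,interpolation=cv2.INTER_CUBIC)
def px(P,x,y,k): return (np.array(P,float)+.5)/k-.5+[x,y]
k=8
# block side
x0,y0=235,195
u=up(s,x0,y0,60,50,k); hsv=cv2.cvtColor(u,cv2.COLOR_BGR2HSV)
m=(hsv[...,1]>90).astype('uint8')
c=max(cv2.findContours(m,0,1)[0],key=cv2.contourArea)[:,0]
h=cv2.convexHull(c); 
for e in(.01,.015,.02,.03):
    a=cv2.approxPolyDP(h,e*cv2.arcLength(h,True),True)[:,0]; 
    if len(a)<=8: break
P=px(a,x0,y0,k); print("block",e)
for p in P: print(p.round(1),onz("side",p,.02).round(4),onz("side",p,.04).round(4))
v=u.copy();cv2.polylines(v,[a.reshape(-1,1,2)],True,(0,255,0),1);cv2.imwrite("pics/bm.png",v)
# blue grip
for n,im in(("side",s),("top",t)):
    hsv=cv2.cvtColor(im,cv2.COLOR_BGR2HSV)
    for nm,lo,hi in(("blue",105,125),("green",50,85)):
        mm=cv2.inRange(hsv,(lo,130,30),(hi,255,255))
        nn,l,st,ce=cv2.connectedComponentsWithStats(mm)
        for i in range(1,nn):
            if st[i,4]>25: print(n,nm,st[i],ce[i].round(2))
E
```

```text
block 0.01
[260.7 209.7] [ 0.6307 -0.0799  0.02  ] [ 0.6238 -0.0607  0.04  ]
[272.7 213.4] [ 0.5952 -0.0739  0.02  ] [ 0.5892 -0.0549  0.04  ]
[276.2 215.9] [ 0.5836 -0.0671  0.02  ] [ 0.5779 -0.0482  0.04  ]
[275.7 220.9] [ 0.58   -0.0489  0.02  ] [ 0.5743 -0.0305  0.04  ]
[264.6 235.8] [0.5935 0.0087 0.02  ] [0.5875 0.0257 0.04  ]
[250.1 230.7] [0.6349 0.0007 0.02  ] [0.6279 0.018  0.04  ]
[247.6 225.7] [ 0.6467 -0.0146  0.02  ] [0.6394 0.003  0.04  ]
[254.9 215.2] [ 0.6395 -0.0561  0.02  ] [ 0.6324 -0.0375  0.04  ]
side blue [322  54  38  35 774] [340.22  74.5 ]
side blue [313 158   6  13  68] [315.53 164.16]
side green [266 358  14  14 159] [272.52 364.25]
top blue [375 223  11   9  69] [379.83 226.83]
top green [112 244  11  10  87] [116.66 248.55]
```

View pics/bm.png

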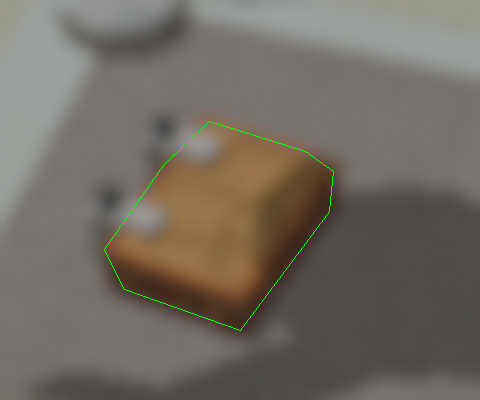

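```bash
cat >> h.py <<'E'
from scipy.ndimage import map_coordinates, gaussian_filter
def edge(img,a,b,r=4,trim=.12,sign=0):
    """img float 2d; refine line a-b by max gradient along normals; returns fitted endpoints (projection of a,b) & rms"""
    a=np.array(a,float);b=np.array(b,float);d=b-a;L=np.linalg.norm(d);d/=L;n=np.array([-d[1],d[0]])
    ss=np.linspace(trim*L,(1-trim)*L,max(10,int(L)));w=np.arange(-r,r+.01,.1)
    pts=a+ss[:,None,None]*d+w[None,:,None]*n
    v=map_coordinates(gaussian_filter(img,.6),[pts[...,1],pts[...,0]],order=3)
    g=np.gradient(v,axis=1); g=np.abs(g) if sign==0 else g*sign
    off=w[g.argmax(1)]
    k=np.ones(len(ss),bool)
    for _ in range(5):
        p=np.polyfit(ss[k],off[k],1);e=off-np.polyval(p,ss);k=abs(e)<max(.3,1.5*np.std(e[k]))
    f=lambda s:a+s*d+np.polyval(p,s)*n
    return f(0),f(L),np.std(e[k]),k.mean()
def sat(im):
    f=im.astype(float);return f.max(2)-f.min(2)
def gray(im): return cv2.cvtColor(im,cv2.COLOR_BGR2GRAY).astype(float)
def isect(l1,l2):
    a,b=l1[:2];c,d=l2[:2]
    M=np.array([b-a,-(d-c)]).T;t=np.linalg.solve(M,c-a);return a+t[0]*(b-a)
E
python3 - <<'E'
from h import *
s=cv2.imread("pics/side0.png");t=cv2.imread("pics/top0.png")
S=sat(s)
f=edge(S,(264.9,236.3),(277,219.5),r=3); nb=edge(S,(250.1,231),(264.9,236.3),r=3)
rt=edge(S,(276.4,219),(277,214.5),r=2)
bk=edge(S,(262,209.3),(273,213),r=3)
for q in(f,nb,rt,bk): print([np.round(z,2) for z in q])
N=isect(f,nb); print("near corner",N,onz("side",N,.02))
A=onz("side",f[0],.02);B=onz("side",f[1],.02);print(A,B,"yaw",np.degrees(np.arctan2(-(A-B)[0],(A-B)[1])), np.linalg.norm(A-B))
A=onz("side",nb[0],.02);B=onz("side",nb[1],.02);print("yaw x",np.degrees(np.arctan2((A-B)[1],(A-B)[0])))
F=isect(f,rt);print("far",F,onz("side",F,.02))
A=onz("side",bk[0],.04);B=onz("side",bk[1],.04);print("bk",A,B,"yaw x",np.degrees(np.arctan2((A-B)[1],(A-B)[0])))
E
```

```text
[array([263.28, 235.13]), array([276.63, 219.23]), np.float64(0.1), np.float64(0.6)]
[array([251.11, 228.18]), array([265.91, 233.48]), np.float64(0.0), np.float64(1.0)]
[array([275.5 , 218.88]), array([276.59, 214.45]), np.float64(0.07), np.float64(1.0)]
[array([261.95, 209.45]), array([272.88, 213.35]), np.float64(0.04), np.float64(1.0)]
near corner [264.95368686 233.13266443] [ 5.95112443e-01 -4.06967903e-04  2.00000000e-02]
[0.59731757 0.00725108 0.02      ] [ 0.57922738 -0.05557318  0.02      ] yaw -16.063710051478918 0.0653769275225501
yaw x -11.329780187460846
far [274.9008942  221.28579413] [ 0.58163685 -0.04720548  0.02      ]
bk [ 0.62077744 -0.06232847  0.04      ] [ 0.58878099 -0.05530317  0.04      ] yaw x -12.38364164930291
```

```bash
python3 - <<'E'
from h import *
s=cv2.imread("pics/side0.png").astype(float)
S=np.log((s[...,2]+8)/(s[...,0]+8))
v=np.clip(S*150+60,0,255).astype('uint8'); crop(v,240,200,45,40,15,"s_e.png")
for r in(2,2.5):
    f=edge(S,(264.9,236.3),(277,219.5),r=r); nb=edge(S,(250.1,231),(264.9,236.3),r=r)
    rt=edge(S,(276.6,219),(277.5,214.5),r=2); bk=edge(S,(262,209.3),(273,213),r=r)
    for q in(f,nb,rt,bk): print([np.round(z,2) for z in q])
    N=isect(f,nb); print("near corner",N,onz("side",N,.02))
    A=onz("side",f[0],.02);B=onz("side",f[1],.02);print(A,B,"yaw",np.degrees(np.arctan2(-(A-B)[0],(A-B)[1])), np.linalg.norm(A-B))
    A=onz("side",nb[0],.02);B=onz("side",nb[1],.02);print("yaw x",np.degrees(np.arctan2((A-B)[1],(A-B)[0])))
    F=isect(f,rt);print("far",F,onz("side",F,.02))
    A=onz("side",bk[0],.04);B=onz("side",bk[1],.04);print("bk",A,B,"yaw x",np.degrees(np.arctan2((A-B)[1],(A-B)[0])))
    T=isect(rt,bk);print("fartop",T,onz("side",T,.04))
E
```

```text
[array([264.66, 236.13]), array([276.46, 219.11]), np.float64(0.11), np.float64(1.0)]
[array([250.25, 230.59]), array([265.01, 235.99]), np.float64(0.11), np.float64(1.0)]
[array([275.51, 218.78]), array([276.51, 214.3 ]), np.float64(0.09), np.float64(1.0)]
[array([261.93, 209.51]), array([272.83, 213.51]), np.float64(0.07), np.float64(1.0)]
near corner [264.80930078 235.9182707 ] [0.59274506 0.00889569 0.02      ]
[0.59290193 0.00967958 0.02      ] [ 0.57977855 -0.05589685  0.02      ] yaw -11.316735883089919 0.06687667880078586
yaw x -11.64278002223159
far [274.95501777 221.27834199] [ 0.58150576 -0.04726611  0.02      ]
bk [ 0.62076384 -0.06209536  0.04      ] [ 0.58875686 -0.05468873  0.04      ] yaw x -13.029284841367312
fartop [276.39522154 214.81628788] [ 0.578419   -0.05229648  0.04      ]
[array([264.66, 236.13]), array([276.46, 219.11]), np.float64(0.11), np.float64(1.0)]
[array([250.25, 230.59]), array([265.01, 235.99]), np.float64(0.11), np.float64(1.0)]
[array([275.51, 218.78]), array([276.51, 214.3 ]), np.float64(0.09), np.float64(1.0)]
[array([261.93, 209.51]), array([272.83, 213.51]), np.float64(0.07), np.float64(1.0)]
near corner [264.80930078 235.9182707 ] [0.59274506 0.00889569 0.02      ]
[0.59290193 0.00967958 0.02      ] [ 0.57977855 -0.05589685  0.02      ] yaw -11.316735883089919 0.06687667880078586
yaw x -11.64278002223159
far [274.95501777 221.27834199] [ 0.58150576 -0.04726611  0.02      ]
bk [ 0.62076384 -0.06209536  0.04      ] [ 0.58875686 -0.05468873  0.04      ] yaw x -13.029284841367312
fartop [276.39522154 214.81628788] [ 0.578419   -0.05229648  0.04      ]
```

View pics/s_e.png

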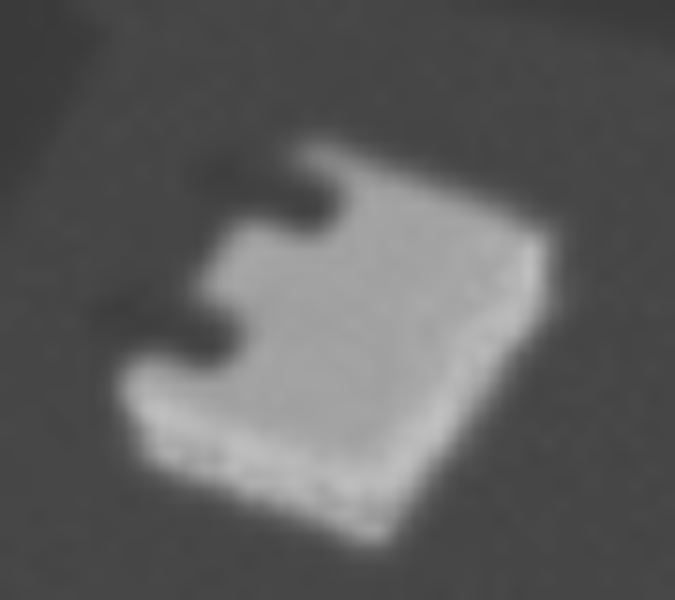

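```bash
python3 - <<'E'
from h import *
s=cv2.imread("pics/side0.png");t=cv2.imread("pics/top0.png")
q=lambda x,y,k,X,Y:((x+.5)/k-.5+X,(y+.5)/k-.5+Y)
def lab(im): 
    f=im.astype(float); return np.log((f[...,1]+8)/(f[...,0]+8))
tc=[q(*p,9,340,190) for p in((115,150),(615,365),(565,497),(65,290))]
sc=[q(*p,14,285,145) for p in((530,150),(125,495),(270,575),(672,215))]  # side: 530,150 ->? 
for n,im,cs in(("top",t,tc),("side",s,sc)):
  G=lab(im)
  ls=[edge(G,cs[i],cs[(i+1)%4],r=2.5) for i in range(4)]
  P=[isect(ls[i-1],ls[i]) for i in range(4)]
  print(n,[ (round(l[2],2),round(l[3],2)) for l in ls])
  for z in(0.0,.005):
    W=np.array([onz(n,p,z)[:2] for p in P]); print(z,W.round(4).tolist(),"lens",[np.linalg.norm(W[i]-W[i-1]).round(4) for i in range(4)],"c",W.mean(0).round(4))
    for i in range(4):
        d=W[(i+1)%4]-W[i];print(round(np.degrees(np.arctan2(d[1],d[0])),2),end=' ')
    print()
print("grip mid 2view",two((315.53,164.16),(379.83,226.83)))
print("green",onz("top",(116.66,248.55),.03),onz("side",(272.52,364.25),.03),two((272.52,364.25),(116.66,248.55)))
E
```

```text
top [(np.float64(0.14), np.float64(0.48)), (np.float64(0.13), np.float64(0.8)), (np.float64(0.15), np.float64(0.53)), (np.float64(0.15), np.float64(0.88))]
0.0 [[0.582, -0.2425], [0.5185, -0.381], [0.4847, -0.3611], [0.545, -0.2268]] lens [np.float64(0.0401), np.float64(0.1524), np.float64(0.0392), np.float64(0.1473)] c [ 0.5326 -0.3028]
-114.6 149.57 65.83 -23.02 
0.005 [[0.5812, -0.2415], [0.5181, -0.3794], [0.4844, -0.3596], [0.5444, -0.2259]] lens [np.float64(0.04), np.float64(0.1517), np.float64(0.039), np.float64(0.1466)] c [ 0.532  -0.3016]
-114.6 149.57 65.83 -23.02 
side [(np.float64(0.31), np.float64(0.53)), (np.float64(0.12), np.float64(0.91)), (np.float64(0.09), np.float64(0.71)), (np.float64(0.18), np.float64(1.0))]
0.0 [[0.5177, -0.381], [0.5825, -0.2443], [0.5446, -0.227], [0.4839, -0.3654]] lens [np.float64(0.0372), np.float64(0.1512), np.float64(0.0417), np.float64(0.1511)] c [ 0.5322 -0.3044]
64.63 155.49 -113.68 -24.68 
0.005 [[0.5167, -0.3745], [0.5811, -0.2387], [0.5434, -0.2215], [0.4831, -0.3591]] lens [np.float64(0.037), np.float64(0.1503), np.float64(0.0415), np.float64(0.1502)] c [ 0.5311 -0.2984]
64.63 155.49 -113.68 -24.68 
grip mid 2view (array([ 0.52604661, -0.30239838,  0.02367473]), [np.float64(6.820218815723317e-05), np.float64(6.820218815708079e-05)])
green [0.48091767 0.32973468 0.03      ] [0.47860672 0.33939616 0.03      ] (array([0.48112999, 0.33373318, 0.01754989]), [np.float64(0.0004926456821007901), np.float64(0.0004926456821007933)])
```

```bash
python3 - <<'E'
from h import *
print("red grip",two((364,146),(436,280)))
for n,p in(("red a",(408,290)),("red b",(468,272)),("red c",(466,267)),("red d",(409,283))): print(n,onz("top",p,.005))
print("vial top",onz("top",(368,155),.055), "dish",onz("top",(304.5,168),.027),"beaker",onz("top",(122,163),.065))
print("pink",onz("top",(121,212),.03))
# stage corners at z=.02 from top
for p in((213,250.5),(314.5,254.5),(317,155.5)): print("stage",onz("top",p,.02).round(3))
print("head low", two((266,180),(265.5,190)))
from scipy.spatial.transform import Rotation as R
hd=-24.4;lean=35
def tgt(hd,lean,flip=True):
    x=np.array([np.cos(np.radians(hd)),np.sin(np.radians(hd)),0]);z0=np.array([0,0,1.])
    z=np.sin(np.radians(lean))*x-np.cos(np.radians(lean))*z0
    y=np.cross(z0,x); y=y if flip else -y
    return np.column_stack([np.cross(y,z),y,z])
o=telemetry.get_obs();R0=R.from_euler('xyz',o['orientation'],degrees=True)
for fl in(True,False):
    Rt=R.from_matrix(tgt(hd,lean,fl)); print(fl,Rt.as_euler('xyz',degrees=True),(R0.inv()*Rt).as_rotvec(degrees=True))
M=tgt(hd,lean); g=np.array([.5255,-.301,.033]); 
for sx in(-.039,.039):
  for sy in(-.097,.097): print(sx,sy,(g-M[:,2]*.047+M[:,0]*sx+M[:,1]*sy).round(3))
E
```

```text
red grip (array([ 0.3971093 , -0.43225508,  0.02005031]), [np.float64(5.534069991184541e-05), np.float64(5.5340699911840354e-05)])
red a [ 0.37367501 -0.36851585  0.005     ]
red b [ 0.41500104 -0.51718945  0.005     ]
red c [ 0.42713573 -0.51315958  0.005     ]
red d [ 0.3903703  -0.37184059  0.005     ]
vial top [ 0.69666565 -0.27371596  0.055     ] dish [ 0.67294074 -0.1229035   0.027     ] beaker [0.6808298  0.31212607 0.065     ]
pink [0.5687093  0.32211685 0.03      ]
stage [0.474 0.102 0.02 ]
stage [ 0.461 -0.143  0.02 ]
stage [ 0.706 -0.155  0.02 ]
head low (array([ 0.59205151, -0.0260607 ,  0.17836679]), [np.float64(0.0007116735983522582), np.float64(0.0007116735983521389)])
True [180.   35.  155.6] [ 14.02111128 -33.14189018  44.21571677]
False [180.  -35.  -24.4] [  40.78053108   17.25273849 -129.17353408]
-0.039 -0.097 [ 0.49  -0.391  0.094]
-0.039 0.097 [ 0.57  -0.215  0.094]
0.039 -0.097 [ 0.432 -0.365  0.049]
0.039 0.097 [ 0.512 -0.188  0.049]
```

```bash
cat >> h.py <<'E'
from scipy.spatial.transform import Rotation as Rot
def tgt(hd,lean):
    x=np.array([np.cos(np.radians(hd)),np.sin(np.radians(hd)),0]);z0=np.array([0,0,1.])
    z=np.sin(np.radians(lean))*x-np.cos(np.radians(lean))*z0; y=np.cross(z0,x)
    return np.column_stack([np.cross(y,z),y,z])
def rel(pos,M):
    """shift (cm, current tool axes), turn (deg, current tool axes), and shift in target axes"""
    o=telemetry.get_obs();R0=Rot.from_euler('xyz',o['orientation'],degrees=True)
    d=(np.array(pos)-o['tool_pos'])*100
    print("t",round(o['clock'],2),"pos",o['tool_pos'].round(4),"eul",o['orientation'].round(2),"F",o['force'].round(1),"M",o['moment'].round(2),"open",round(o['opening'],4),"j",o['joint_pos'].round(1))
    print("shift now-axes",R0.inv().apply(d).round(2),"turn",(R0.inv()*Rot.from_matrix(M)).as_rotvec(degrees=True).round(2),"shift target-axes",(M.T@d).round(2))
def tcp(gp,M): return np.array(gp)+.019*M[:,2]
E
python3 - <<'E'
from h import *
M=tgt(-24.4,38); rel(tcp([.5255,-.301,.033],M),M); print(M.round(3))
rel(tcp([.5255,-.301,.133],M),M)
E
```

```text
t 0.1 pos [ 0.245  -0.6285  0.2257] eul [ 1.7992e+02 -1.0000e-02 -1.5870e+02] F [-0.3  0.3 -0.2] M [-0.05  0.    0.01] open 0.0878 j [-52.2  20.6   0.6  -0.  -70.1 -16.5]
shift now-axes [-38.84  19.46  20.79] turn [ 15.21 -35.97  43.95] shift target-axes [ 2.4  41.41 24.48]
[[-0.718  0.413  0.561]
 [ 0.326  0.911 -0.254]
 [-0.616 -0.    -0.788]]
t 0.1 pos [ 0.245  -0.6285  0.2257] eul [ 1.7992e+02 -1.0000e-02 -1.5870e+02] F [-0.3  0.3 -0.2] M [-0.05  0.    0.01] open 0.0878 j [-52.2  20.6   0.6  -0.  -70.1 -16.5]
shift now-axes [-38.84  19.47  10.79] turn [ 15.21 -35.97  43.95] shift target-axes [-3.76 41.41 16.6 ]
```

Emit:
step_arm:
  plan: "8.76 -3.2 1.6 0 0 0 0;8.76 -3.2 1.6 0 0 0 0;8.76 -3.2 1.6 0 0 0 0;8.76 -3.2 1.6 0 0 0 0;8.76 -3.2 1.6 0 0 0 0;8.76 -3.2 1.6 0 0 0 0;8.76 -3.2 1.6 0 0 0 0;8.76 -3.2 1.6 0 0 0 0;8.76 -3.2 1.6 0 0 0 0;8.76 -3.2 1.6 0 0 0 0;8.76 0 0 0 0 0 0;8.76 0 0 0 0 0 0"

```text
clock: 1.1
tool_pos: [0.4863, -0.3619, 0.2261]
orientation: [180.0, -0.0, -158.5]
force: [0.6, -0.2, -0.1]
opening: 0.0871
```

Emit:
step_arm:
  plan: "8.76 0 0 0 1.52 -3.6 4.4;8.76 0 0 0 1.52 -3.6 4.4;8.76 0 0 0 1.52 -3.6 4.4;8.76 0 0 0 1.52 -3.6 4.4;8.76 0 0 0 1.52 -3.6 4.4;8.76 0 0 0 1.52 -3.6 4.4;8.76 0 0 0 1.52 -3.6 4.4;8.76 0 0 0 1.52 -3.6 4.4;8.76 0 0 0 1.52 -3.6 4.4;8.76 0 0 0 1.52 -3.6 4.4;8.76 0 0 0 0 0 0;8.76 0 0 0 0 0 0"

```text
clock: 2.1
tool_pos: [0.4801, -0.3749, 0.228]
orientation: [-177.4, 35.4, 159.5]
force: [0.6, 0.1, 0.6]
opening: 0.0875
```

```bash
python3 - <<'E'
from h import *
M=tgt(-24.4,38); rel(tcp([.5255,-.301,.093],M),M)
E
```

```text
t 2.1 pos [ 0.4801 -0.3749  0.228 ] eul [-177.43   35.41  159.5 ] F [0.6 0.1 0.6] M [ 0.72  1.72 -0.06] open 0.0875 j [ -17.8   -3.   -44.5   17.5  -13.9 -109.2]
shift now-axes [ 6.38  9.04 13.47] turn [-0.24 -2.52  3.18] shift target-axes [ 7.46  8.6  13.21]
```

Emit:
step_arm:
  plan: "8.76 1.0 1.5 1.5 0 0 0;8.76 1.0 1.5 1.5 0 0 0;8.76 1.0 1.5 1.5 0 0 0;8.76 0 0 0 0 0 0;8.76 0 0 0 0 0 0"

```text
clock: 2.52
tool_pos: [0.4907, -0.3698, 0.2086]
orientation: [-176.6, 35.6, 159.4]
force: [-0.2, -1.0, -0.5]
opening: 0.0878
```

```bash
python3 - <<'E'
from h import *
M=tgt(-24.4,38); rel(tcp([.5255,-.301,.093],M),M)
E
```

```text
t 2.52 pos [ 0.4907 -0.3698  0.2086] eul [-176.55   35.58  159.4 ] F [-0.2 -1.  -0.5] M [ 0.81  1.78 -0.05] open 0.0878 j [ -24.3   -1.4  -54.6   48.8   -1.7 -135.7]
shift now-axes [ 5.97  8.29 11.31] turn [-1.17 -2.33  3.11] shift target-axes [ 6.86  7.71 11.21]
```

```bash
cat > kin.py <<'E'
import numpy as np
from scipy.optimize import least_squares
from scipy.spatial.transform import Rotation as Rot
J=[[-52.191,20.5907,.632,-.0186,-70.136,-16.507],[-17.8,-3,-44.5,17.5,-13.9,-109.2],[-24.3,-1.4,-54.6,48.8,-1.7,-135.7]]
P=[[.24499,-.62843,.22562],[.4801,-.3749,.228],[.4907,-.3698,.2086]]
E=[[179.904,-.01,-158.70],[-177.43,35.41,159.5],[-176.55,35.58,159.4]]
def orient(j,s4,s6,T):
    e=lambda a,v:Rot.from_euler(a,v,degrees=True)
    return e('z',j[0])*e('y',j[1]-j[2])*e('x',s4*j[3])*e('y',-j[4])*e('x',s6*j[5])*T
if __name__=="__main__":
    for s4 in(1,-1):
        for s6 in(1,-1):
            T=[orient(j,s4,s6,Rot.identity()).inv()*Rot.from_euler('xyz',e,degrees=True) for j,e in zip(J,E)]
            print(s4,s6,[(T[0].inv()*t).magnitude()*57.3 for t in T], T[0].as_matrix().round(2).tolist())
E
python3 kin.py
```

```text
1 1 [0.0, 151.45615014853857, 140.90238505256457] [[0.0, -0.0, 1.0], [-0.84, 0.54, 0.0], [-0.54, -0.84, 0.0]]
1 -1 [0.0, 34.9850212183147, 97.53708310770375] [[0.0, -0.0, 1.0], [-1.0, 0.0, 0.0], [-0.0, -1.0, -0.0]]
-1 1 [0.0, 174.594543067206, 121.53986147850445] [[0.0, -0.0, 1.0], [-0.84, 0.54, 0.0], [-0.54, -0.84, -0.0]]
-1 -1 [0.0, 0.06951323825874757, 0.08783955686063766] [[0.0, -0.0, 1.0], [-1.0, -0.0, 0.0], [0.0, -1.0, -0.0]]
```

```bash
cat >> kin.py <<'E'
T0=Rot.from_matrix([[0,0,1],[-1,0,0],[0,-1,0]])
def fk(j,p):
    a1,d1,L2,a3,L3,L6=p; e=lambda a,v:Rot.from_euler(a,v,degrees=True)
    R1=e('z',j[0]);R=orient(j,-1,-1,T0)
    w=R1.apply([a1,0,d1])+(R1*e('y',j[1])).apply([0,0,L2])+(R1*e('y',j[1]-j[2])).apply([L3,0,a3])
    return w+L6*R.as_matrix()[:,2],R
E
python3 - <<'E'
from kin import *
import json
for pr in([0.0,.4,.35,.042,.35,.25],[0.0,.33,.4,.03,.4,.3],[.05,.4,.4,0,.4,.25],[0,.3,.45,0,.45,.25]):
    f=lambda p:np.r_[np.concatenate([fk(j,p)[0]-q for j,q in zip(J,P)])/.0005,(p-pr)/.3]
    r=least_squares(f,pr);print(r.x.round(3),abs(r.fun[:9]).max()*.0005)
E
```

```text
[-1.214 -0.234  2.454  0.278  0.96   1.805] 0.14978891984663614
[-1.214 -0.234  2.454  0.278  0.96   1.805] 0.14978932357523064
[-1.214 -0.234  2.454  0.278  0.96   1.805] 0.1497891290491535
[-1.214 -0.234  2.454  0.278  0.96   1.805] 0.1497896340209944
```

```bash
sed -i 's/a1,d1,L2,a3,L3,L6=p;/a1,d1,L2,a3,L3,L6,b=p;/; s/\[a1,0,d1\]/[a1,b,d1]/' kin.py
python3 - <<'E'
from kin import *
for pr in([0.0,.4,.35,.042,.35,.25,-.19],[0.0,.33,.4,.03,.4,.3,-.19],[.05,.4,.4,0,.4,.25,-.19],[0,.3,.45,0,.45,.25,-.19]):
    f=lambda p:np.r_[np.concatenate([fk(j,p)[0]-q for j,q in zip(J,P)])/.0005,(p-pr)/.3]
    r=least_squares(f,pr);print(r.x.round(3),abs(r.fun[:9]).max()*.0005)
E
```

```text
[ 0.324 -0.185  0.535  0.145  0.09   0.199 -0.173] 0.03744843038463497
[ 0.324 -0.185  0.535  0.145  0.09   0.199 -0.173] 0.03744835176714545
[ 0.324 -0.185  0.535  0.145  0.09   0.199 -0.173] 0.03744812801643049
[ 0.324 -0.185  0.536  0.145  0.09   0.199 -0.173] 0.037448396412845086
```

Emit:
step_arm:
  plan: "8.76 0 0 0 0 5 0;8.76 0 0 0 0 5 0;8.76 0 0 0 0 5 0;8.76 0 0 0 0 0 0;8.76 0 0 0 0 0 0"

```text
clock: 2.93
tool_pos: [0.493, -0.3933, 0.2209]
orientation: [-174.8, 27.7, 158.4]
force: [0.6, 0.3, 0.6]
opening: 0.0874
```

```bash
cat > log.py <<'E'
from h import *
import json
o=telemetry.get_obs()
open("log.txt","a").write(json.dumps([list(o['joint_pos']),list(o['tool_pos']),list(o['orientation'])])+"\n")
M=tgt(-24.4,20); rel(tcp([.5255,-.301,.093],M),M)
E
python3 log.py
```

```text
t 2.93 pos [ 0.493  -0.3933  0.2209] eul [-174.83   27.72  158.35] F [0.6 0.3 0.6] M [0.8  1.22 0.  ] open 0.0874 j [ -17.1    1.7  -37.2   17.5  -24.9 -110. ]
shift now-axes [ 6.55 10.88 12.09] turn [-4.05  7.83  2.17] shift target-axes [ 5.18  9.74 13.63]
```

Emit:
step_arm:
  plan: "8.76 0 0 -3 0 0 0;8.76 3 0 -3 0 0 0;8.76 3 0 0 0 0 0;8.76 0 0 0 0 0 0;8.76 0 0 0 0 0 0"

```text
clock: 3.35
tool_pos: [0.4148, -0.3584, 0.2432]
orientation: [-174.7, 27.5, 158.4]
force: [0.9, -1.3, 0.4]
opening: 0.0874
```

```bash
python3 log.py
```

```text
t 3.35 pos [ 0.4148 -0.3584  0.2432] eul [-174.65   27.51  158.39] F [ 0.9 -1.3  0.4] M [0.79 1.2  0.01] open 0.0874 j [ -15.1   -8.5  -43.    17.   -29.7 -110.7]
shift now-axes [-0.07 11.11 18.03] turn [-4.22  7.62  2.2 ] shift target-axes [-2.11  9.8  18.65]
```

Emit:
step_arm:
  plan: "8.76 0 3 0 0 5 0;8.76 -3 3 0 5 5 0;8.76 -3 0 0 5 0 0;8.76 -3 0 0 0 0 0;8.76 0 0 0 0 0 0;8.76 0 0 0 0 0 0"

```text
clock: 3.85
tool_pos: [0.521, -0.3373, 0.267]
orientation: [-165.1, 17.4, 157.2]
force: [-0.4, -0.2, -1.1]
opening: 0.0878
```

```bash
python3 log.py
```

```text
t 3.85 pos [ 0.521  -0.3373  0.267 ] eul [-165.08   17.45  157.25] F [-0.4 -0.2 -1.1] M [ 1.12  0.67 -0.04] open 0.0878 j [  -4.2    3.5  -30.    26.9  -47.9 -127.6]
shift now-axes [ 6.08  8.07 16.68] turn [-14.39  -2.33   1.88] shift target-axes [ 6.97  3.49 17.88]
```

Emit:
step_arm:
  plan: "8.76 0 2 3 -5 5 0;8.76 0 3 3 -5 5 0;8.76 0 0 3 -5 0 0;8.76 0 0 0 -5 0 0;8.76 0 0 0 0 0 0;8.76 0 0 0 0 0 0"

```text
clock: 4.35
tool_pos: [0.5513, -0.3176, 0.1725]
orientation: [174.5, 7.7, 155.2]
force: [0.4, 0.2, 0.4]
opening: 0.0872
```

```bash
python3 log.py
```

```text
t 4.35 pos [ 0.5513 -0.3176  0.1725] eul [174.55   7.66 155.19] F [0.4 0.2 0.4] M [-0.2   0.48  0.08] open 0.0872 j [-15.   15.3 -12.9  -5.1 -53.5 -96.7]
shift now-axes [ 3.67 -0.46  9.33] turn [  5.33 -12.31  -0.99] shift target-axes [5.58 0.44 8.34]
```

```bash
cat >> kin.py <<'E'
import json,os
def load():
    j=[list(x) for x in J];p=[list(x) for x in P];q=[list(x) for x in E]
    for l in open("log.txt"):
        a=json.loads(l);j.append(a[0]);p.append(a[1]);q.append(a[2])
    return np.array(j),np.array(p),np.array(q)
def chain(j):
    e=lambda a,v:Rot.from_euler(a,v,degrees=True)
    A=e('z',j[0]);B=A*e('y',j[1]);Cc=A*e('y',j[1]-j[2]);D=Cc*e('x',-j[3]);F=D*e('y',-j[4])
    return [m.as_matrix() for m in(A,B,Cc,D,F,orient(j,-1,-1,T0))]
def row(j):
    A,B,Cc,D,F,G=chain(j)
    # params: a1,b,d1 | L2x,L2z | L3x,a3z | D y,z | F x(y?),z | G x,y
    return np.column_stack([A,B[:,[0,2]],Cc[:,[0,2]],D[:,[1,2]],F[:,[0,2]],G[:,[0,1]]])
E
python3 - <<'E'
from kin import *
j,p,q=load()
for a,e in zip(j,q): print((orient(a,-1,-1,T0).inv()*Rot.from_euler('xyz',e,degrees=True)).magnitude()*57.3,end=' ')
A=np.concatenate([row(a) for a in j]);y=p.ravel()
x,res,rk,sv=np.linalg.lstsq(A,y,rcond=1e-3);print("\n",x.round(3),rk,sv.round(3));print((A@x-y).reshape(-1,3).round(4))
lam=np.diag([1e-3]*13);x=np.linalg.solve(A.T@A+1e-4*np.eye(13),A.T@y);print(x.round(3));print((A@x-y).reshape(-1,3).round(4))
E
```

```text
0.004335122484328642 0.0677767554199679 0.08375306836707516 3.439170612074072e-14 4.6730948386871644e-14 1.351835310359206e-14 3.025686971174296e-14 
 [ 0.001 -0.     0.197 -0.     0.601  0.462  0.002 -0.191 -0.     0.378
  0.     0.    -0.   ] 13 [6.14  5.312 4.459 1.35  1.276 0.9   0.626 0.602 0.311 0.219 0.158 0.102
 0.067]
[[ 0.      0.     -0.0001]
 [-0.0001 -0.     -0.0003]
 [ 0.      0.0001  0.    ]
 [ 0.0001 -0.0001  0.0002]
 [ 0.     -0.      0.0001]
 [-0.     -0.     -0.    ]
 [-0.      0.0001  0.0001]]
[ 0.002 -0.001  0.194 -0.001  0.6    0.46   0.004 -0.19  -0.001  0.376
  0.001  0.    -0.   ]
[[ 0.      0.     -0.0002]
 [-0.0002 -0.     -0.0001]
 [ 0.0001 -0.0002  0.    ]
 [ 0.0001  0.      0.0003]
 [ 0.0001  0.      0.    ]
 [ 0.      0.0002 -0.0003]
 [-0.0002 -0.0001  0.0003]]
```

```bash
cat >> kin.py <<'E'
PAR=np.array([0,0,.197,0,.601,.462,0,-.191,0,.378,0,0,0])
LO=np.array([-176.03,-82.01,-58.28,-173.87,-174.79,-173.66]);HI=np.array([176.03,121.73,71.71,95.51,-.11,173.66])
def FK(j): return row(j)@PAR, orient(j,-1,-1,T0)
def ik(pos,M,seed):
    Rt=Rot.from_matrix(M)
    def f(j):
        p,R=FK(j); return np.r_[(p-pos)*10,(Rt.inv()*R).as_rotvec()*3]
    r=least_squares(f,np.clip(seed,LO+.1,HI-.1),bounds=(LO,HI)); return r.x,r.cost
def allik(pos,M,n=60,seed=0):
    rng=np.random.default_rng(seed);S=[]
    for _ in range(n):
        x,c=ik(pos,M,rng.uniform(LO,HI))
        if c<1e-7 and not any(np.abs(x-s).max()<1 for s in S): S.append(x)
    return S
E
cat > q.py <<'E'
from kin import *
from h import tgt,tcp
Fz=np.diag([-1,-1,1])
for lean in(25,30,35,40):
  for nm,g,hd in(("pick",[.5255,-.301,.033],-24.4),("place",[.5588,-.018,.053],-11.5)):
    for fl in(0,1):
      M=tgt(hd,lean)@(Fz if fl else np.eye(3))
      for s in allik(tcp(g,tgt(hd,lean)),M,25): print(lean,nm,fl,s.round(1))
E
time python3 q.py
```

```text
real	0m54.361s
user	0m51.999s
sys	0m0.134s
```

```bash
cat > q2.py <<'E'
from kin import *
from h import tgt,tcp
j,p,q=load()
x,c=ik(p[-1],Rot.from_euler('xyz',q[-1],degrees=True).as_matrix(),j[-1]+5);print(x,c,j[-1])
for lean in(0,10,20,25,30,35,40):
  for nm,g,hd in(("pick",[.5255,-.301,.033],-24.4),("place",[.5588,-.018,.053],-11.5)):
    best=[]
    for s in([-15,15,-13,-5,-53,-97],[5,5,-40,-60,-20,-30],[-60,15,-20,-150,-20,0],[10,20,-40,90,-20,-100],[0,20,-40,-90,-20,90]):
        x,c=ik(tcp(g,tgt(hd,lean)),tgt(hd,lean),np.array(s,float)); best.append((c,x))
    best.sort(key=lambda b:b[0]);print(lean,nm,best[0][0],best[0][1].round(1), best[1][0],best[1][1].round(1))
E
python3 q2.py
```

```text
[-15.06763435  15.34422941 -12.55766667  -5.06293812 -53.73960566
 -96.68220204] 8.943082780151973e-30 [-14.98635072  15.26492535 -12.88567174  -5.06463873 -53.48554218
 -96.7437159 ]
0 pick 2.196872176376063e-29 [ -11.4   26.3  -21.8    0.   -41.9 -103. ] 2.8261175448548505e-28 [ -11.4   26.3  -21.8    0.   -41.9 -103. ]
0 place 1.2345675574121265e-28 [  18.1   21.3  -27.    -0.   -41.7 -119.6] 1.450202679289276e-23 [  18.1   21.3  -27.     0.   -41.7 -119.6]
10 pick 1.2689213816956988e-28 [ -10.    22.3  -32.6    5.8  -25.6 -109.4] 1.3236922573324322e-28 [ -10.    22.3  -32.6    5.8  -25.6 -109.4]
10 place 5.680600571492783e-30 [  21.3   17.   -40.2   12.9  -24.9 -134.2] 7.292003090411432e-29 [  21.3   17.   -40.2   12.9  -24.9 -134.2]
20 pick 0.005167520727801769 [ -13.    19.2  -48.5   32.1   -4.5 -132.8] 0.005167520727822756 [ -13.    19.2  -48.5   32.1   -4.5 -132.8]
20 place 0.013208352993227946 [  11.3   13.   -57.6   62.1   -7.2 -173.7] 0.013208352993235065 [  11.3   13.   -57.6   62.1   -7.2 -173.7]
25 pick 0.03260405125712729 [ -12.2   19.3  -45.2   13.5   -2.4 -114.6] 0.0
[... 341 characters left out ...]
 19.8 -39.6 -14.8  -0.1 -85. ]
30 place 0.029939002026877506 [ -20.9   14.4  -46.7 -170.4   -1.7   88.5] 0.0299390021378098 [ -20.9   14.4  -46.7 -170.4   -1.7   88.5]
35 pick 0.03142545081259256 [-18.3  19.6 -32.7 -48.   -0.1 -46.9] 0.031425450820775594 [-18.3  19.6 -32.7 -48.   -0.1 -46.9]
35 place 0.014620869655526773 [ -20.1   14.6  -43.1 -149.1   -4.9   66.2] 0.01462086965898443 [ -20.1   14.6  -43.1 -149.1   -4.9   66.2]
40 pick 0.002865362746456119 [-23.6  18.9 -29.9 -69.3  -0.1 -21.3] 0.0028653627464850164 [-23.6  18.9 -29.9 -69.3  -0.1 -21.3]
40 place 0.00020974554335357958 [ -18.    13.9  -39.8 -133.3   -5.4   48.4] 0.00020974554337945626 [ -18.    13.9  -39.8 -133.3   -5.4   48.4]
```

```bash
cat > q3.py <<'E'
from kin import *
from h import tgt,tcp
Fz=np.diag([-1,-1,1])
S=[[-18,14,-40,-133,-5.4,48],[-24,19,-30,-70,-10,-21],[-20,14,-43,-150,-10,66],[-20,19,-30,-100,-20,0],[-20,14,-40,60,-10,-140]]
for lean in(38,41,44,47,50,55,60):
  for nm,g,hd in(("pick",[.5255,-.301,.033],-24.4),("place",[.5588,-.018,.053],-11.5)):
    M=tgt(hd,lean)
    sol=[]
    for s in S:
      x,c=ik(tcp(g,M),M,np.array(s,float))
      if not any(np.abs(x-b[1]).max()<1 for b in sol): sol.append((c,x))
    sol.sort(key=lambda b:b[0])
    print(lean,nm,[("%.1e"%c,x.round(1).tolist()) for c,x in sol[:2]])
E
python3 q3.py
```

```text
38 pick [('1.2e-02', [-22.0, 19.2, -30.6, -63.2, -0.1, -28.7])]
38 place [('3.8e-03', [-19.0, 14.2, -41.0, -139.1, -5.5, 55.0])]
41 pick [('5.8e-04', [-24.2, 18.7, -29.7, -71.5, -0.1, -18.7])]
41 place [('8.0e-23', [-21.8, 14.4, -43.5, -141.2, -10.8, 59.5]), ('5.7e-07', [-11.6, 13.3, -35.8, -119.6, -0.1, 29.7])]
44 pick [('9.2e-23', [-40.5, 19.3, -30.4, -103.1, -11.4, 25.1])]
44 place [('4.9e-25', [-26.7, 16.8, -51.0, -152.5, -23.2, 75.5]), ('7.0e-03', [-10.2, 12.7, -35.1, -114.3, -0.1, 23.3])]
47 pick [('3.7e-28', [-50.2, 21.6, -35.8, -120.5, -21.7, 50.7])]
47 place [('4.4e-26', [-28.7, 19.5, -55.3, -156.4, -32.7, 81.7]), ('2.9e-02', [-9.2, 12.1, -34.7, -110.7, -0.1, 19.1])]
50 pick [('1.9e-27', [-55.4, 24.3, -40.4, -128.9, -30.4, 64.2])]
50 place [('8.4e-05', [-30.3, 22.4, -58.3, -157.8, -41.2, 85.3]), ('6.8e-02', [-8.6, 11.5, -34.5, -108.2, -0.1, 16.2])]
55 pick [('3.2e-23', [-60.7, 29.6, -46.0, -135.7, -43.9, 77.7])]
55 place [('1.4e-02', [-32.8, 24.8, -58.3, -153.8, -46.8, 84.8]), ('1.7e-01', [-7.8, 10.3, -34.3, -105.4, -0.1, 13.1])]
60 pick [('4.3e-23', [-64.2, 36.2, -49.8, -138.6, -57.0, 87.0])]
60 place [('5.0e-02', [-35.4, 27.9, -58.3, -150.4, -53.1, 85.5]), ('3.3e-01', [-7.4, 9.2, -34.2, -103.6, -0.1, 11.1])]
```

```bash
cat > path.py <<'E'
from kin import *
from h import tgt,tcp,telemetry
def rows(js,op):
    out=[];j0=js[0];p0,R0=FK(j0);tgtP=[]
    cp,cR=p0,R0
    for j in js[1:]:
        p,R=FK(j)
        sh=(cR.inv().apply(p-cp)*100).round(2);tv=(cR.inv()*R).as_rotvec(degrees=True).round(1)
        cp=cp+cR.apply(sh/100);cR=cR*Rot.from_rotvec(tv,degrees=True)
        out.append((sh,tv,cp))
    for i,(sh,tv,cp) in enumerate(out):
        print(";".join([" ".join(f"{v:g}" for v in [op,*sh,*tv])]),"   #",np.linalg.norm(sh).round(1),np.linalg.norm(tv).round(1),cp.round(3))
E
python3 - <<'E'
from path import *
M=tgt(-24.4,45)
o=telemetry.get_obs();j0=o['joint_pos'];p,R=FK(j0);print((p-o['tool_pos']).round(4))
for z in(.033,.093,.133):
    x,c=ik(tcp([.5255,-.301,z],M),M,np.array([-44,20,-32,-108,-14,34.]));print(z,x.round(1),c)
    if z==.133: xf=x
M2=tgt(-11.5,45)
for z in(.053,.07,.1): x,c=ik(tcp([.5588,-.018,z],M2),M2,np.array([-27.5,17.5,-52.5,-154,-26,78.]));print(z,x.round(1),c)
N=24;t=np.linspace(0,1,N+1)[:,None]
js=j0+(xf-j0)*t; js[:,4]-=8*np.sin(np.pi*t[:,0])
rows(js,8.76)
E
```

```text
[-0.0013  0.0012 -0.0015]
0.033 [ -44.6   20.   -32.2 -110.6  -15.1   35.9] 8.811466533311872e-30
0.093 [-23.6  12.4 -31.2 -69.2  -0.1 -21.4] 0.004258142710838442
0.133 [-21.1   8.7 -32.8 -59.4  -0.1 -32.9] 0.0293210581727747
0.053 [ -27.4   17.6  -52.6 -154.1  -26.4   77.9] 2.4671918598798866e-25
0.07 [ -25.8   13.9  -49.4 -149.3  -20.    71.1] 1.9521245815077393e-28
0.1 [ -15.4    7.9  -38.8 -127.2   -3.2   40. ] 0.00021834040984269656
8.76 0.72 0.78 0.79 -1.8 -0.5 -1    # 1.3 2.1 [ 0.548 -0.306  0.163]
8.76 0.68 0.76 0.75 -1.7 -0.6 -0.9    # 1.3 2.0 [ 0.546 -0.296  0.156]
8.76 0.62 0.75 0.73 -1.6 -0.7 -0.9    # 1.2 2.0 [ 0.545 -0.286  0.149]
8.76 0.56 0.72 0.69 -1.6 -0.9 -0.9    # 1.1 2.0 [ 0.544 -0.277  0.142]
8.76 0.49 0.69 0.65 -1.4 -1 -0.8    # 1.1 1.9 [ 0.543 -0.268  0.136]
8.76 0.42 0.66 0.62 -1.4 -1.1 -0.7    # 1.0 1.9 [ 0.543 -0.259  0.131]
8.76 0.33 0.6 0.58 -1.2 -1.4 -0.7    # 0.9 2.0 [ 0.543 -0.252  0.126]
8.76 0.24 0.55 0.54 -1 -1.5 -0.6    # 0.8 1.9 [ 0.544 -0.245  0.122]
8.76 0.16 0.47 0.5 -0.9 -1.6 -0.6    # 0.7 1.9 [ 0.546 -0.239  0.118]
8.76 0.08 0.39 0.44 -0.7 -1
[... 348 characters left out ...]
 0.6 -2.2 -0.3    # 0.3 2.3 [ 0.56  -0.232  0.107]
8.76 -0.25 -0.34 0.09 0.8 -2.4 -0.3    # 0.4 2.5 [ 0.562 -0.235  0.106]
8.76 -0.26 -0.49 0.03 1.2 -2.3 -0.2    # 0.6 2.6 [ 0.563 -0.241  0.106]
8.76 -0.25 -0.63 -0.04 1.4 -2.2 -0.2    # 0.7 2.6 [ 0.564 -0.248  0.106]
8.76 -0.22 -0.79 -0.11 1.7 -2.2 -0.2    # 0.8 2.8 [ 0.563 -0.256  0.107]
8.76 -0.18 -0.92 -0.18 2 -2.1 -0.2    # 1.0 2.9 [ 0.56  -0.265  0.108]
8.76 -0.11 -1.07 -0.25 2.3 -1.9 -0.1    # 1.1 3.0 [ 0.557 -0.275  0.108]
8.76 -0.04 -1.2 -0.31 2.4 -1.8 -0.2    # 1.2 3.0 [ 0.551 -0.287  0.109]
8.76 0.06 -1.32 -0.37 2.7 -1.6 -0.2    # 1.4 3.1 [ 0.544 -0.298  0.11 ]
8.76 0.17 -1.43 -0.44 2.9 -1.3 -0.2    # 1.5 3.2 [ 0.535 -0.31   0.111]
```

```bash
python3 - <<'E'
from path import *
j,p,q=load()
idx=[2,4,5,7,9]
A=np.concatenate([row(a) for a in j])[:,idx];x=np.linalg.lstsq(A,p.ravel(),rcond=None)[0];print(x.round(4),abs(A@x-p.ravel()).max())
pr=np.zeros(13);pr[idx]=x;print(pr.round(4).tolist())
import kin;kin.PAR[:]=pr
s1=np.array([-50,21.6,-36,-120,-22,51.]);s2=np.array([-28.7,19.5,-55,-156,-33,82.])
for lean in(46,47,48,50,55):
  for f,zs in((0,(.033,.053,.083,.103,.133)),(.5,(.083,.103)),(1,(.053,.063,.083,.103))):
    s=s1+(s2-s1)*f
    g=np.array([.5255,-.301,0])+f*(np.array([.5588,-.018,0])-[.5255,-.301,0]);M=tgt(-24.4+12.9*f,lean)
    for z in zs:
        g[2]=z;x,c=ik(tcp(g,M),M,s);print(lean,f,z,x.round(1),"%.0e"%c if c>1e-9 else "")
E
```

```text
[ 0.199   0.6019  0.4634 -0.1918  0.3786] 0.00036797269364968743
[0.0, 0.0, 0.199, 0.0, 0.6019, 0.4634, 0.0, -0.1918, 0.0, 0.3786, 0.0, 0.0, 0.0]
46 0 0.033 [ -48.1   20.9  -34.4 -116.7  -18.9   44.9] 
46 0 0.053 [ -42.    17.4  -31.5 -105.   -13.    27.8] 
46 0 0.083 [-24.5  13.1 -30.8 -72.8  -0.1 -17.2] 2e-05
46 0 0.103 [-23.7  11.3 -31.4 -69.8  -0.1 -20.7] 4e-03
46 0 0.133 [-22.1   8.6 -32.4 -63.4  -0.1 -28.1] 2e-02
46 0.5 0.083 [-19.2  10.1 -34.  -96.6  -0.9   7.5] 4e-06
46 0.5 0.103 [-19.3   8.2 -34.4 -97.2  -0.8   8.1] 4e-03
46 1 0.053 [ -28.3   18.7  -54.2 -155.4  -29.9   80.2] 
46 1 0.063 [ -27.6   16.4  -52.7 -153.3  -26.4   77.1] 
46 1 0.083 [ -25.4   12.   -48.7 -147.3  -18.7   68.5] 
46 1 0.103 [ -18.9    7.8  -41.4 -132.9   -7.3   48.3] 
47 0 0.033 [ -50.5   21.7  -36.1 -120.9  -22.    51.3] 
47 0 0.053 [ -45.7   18.   -33.2 -111.4  -16.6   37.2] 
47 0 0.083 [-33.   13.2 -29.9 -88.3  -6.3   4.2] 
47 0 0.103 [-24.2  11.1 -31.2 -71.5  -0.1 -18.6] 9e-04
47 0 0.133 [-22.8   8.4 -32.1 -66.2  -0.1 -24.8] 1e-02
47 0.5 0.083 [ -31.6   10.9  -37.9 -116.7  -11.1   36.5] 
47 0.5 0.
[... 1435 characters left out ...]
.1] 
50 1 0.103 [ -27.4   10.8  -51.9 -149.8  -24.6   72.4] 
55 0 0.033 [ -60.9   29.8  -46.1 -135.8  -44.2   78.1] 
55 0 0.053 [ -59.4   25.4  -44.4 -132.6  -39.6   71.9] 
55 0 0.083 [ -56.2   19.   -41.3 -126.5  -32.5   60.9] 
55 0 0.103 [ -53.4   15.1  -38.8 -121.2  -27.6   52. ] 
55 0 0.133 [ -47.3    9.7  -34.8 -110.7  -20.    35.5] 
55 0.5 0.083 [ -47.8   19.2  -52.6 -140.5  -39.9   75.9] 
55 0.5 0.103 [ -45.4   13.9  -49.6 -136.2  -33.1   67.9] 
55 1 0.053 [ -33.    24.9  -58.3 -153.6  -46.8   84.8] 1e-02
55 1 0.063 [ -32.7   22.9  -58.3 -153.6  -45.4   84. ] 1e-02
55 1 0.083 [ -31.9   19.2  -58.3 -154.   -42.6   82.6] 3e-03
55 1 0.103 [ -31.    15.7  -58.3 -154.6  -40.    81.6] 7e-05
```

```bash
sed -i 's/^PAR=.*/PAR=np.array([0,0,.199,0,.6019,.4634,0,-.1918,0,.3786,0,0,0])/' kin.py
python3 - <<'E'
from path import *
M=tgt(-24.4,55);o=telemetry.get_obs();j0=o['joint_pos'];p,R=FK(j0);print((p-o['tool_pos']).round(4))
xf,c=ik(tcp([.5255,-.301,.118],M),M,np.array([-50,12,-37,-116,-24,44.]));print(xf.round(1),c)
N=24;t=np.linspace(0,1,N+1)[:,None]
js=j0+(xf-j0)*t; js[:,4]-=5*np.sin(np.pi*t[:,0]); js[:,1]-=6*np.sin(np.pi*t[:,0])
rows(js,8.76)
E
```

```text
[-0.  0.  0.]
[ -50.7   12.3  -36.8 -116.4  -23.9   44.3] 3.767889343199188e-30
8.76 1.85 0.7 0.68 -3.5 -0.4 -1.6    # 2.1 3.9 [ 0.539 -0.303  0.164]
8.76 1.63 0.86 0.6 -3.5 -0.9 -1.6    # 1.9 4.0 [ 0.528 -0.289  0.157]
8.76 1.4 1.01 0.53 -3.2 -1.3 -1.6    # 1.8 3.8 [ 0.52  -0.273  0.152]
8.76 1.15 1.11 0.49 -3.1 -1.8 -1.5    # 1.7 3.9 [ 0.514 -0.258  0.148]
8.76 0.9 1.16 0.44 -2.8 -2.1 -1.5    # 1.5 3.8 [ 0.51  -0.244  0.145]
8.76 0.64 1.17 0.42 -2.4 -2.5 -1.5    # 1.4 3.8 [ 0.508 -0.23   0.144]
8.76 0.38 1.14 0.4 -2.1 -2.7 -1.4    # 1.3 3.7 [ 0.508 -0.217  0.143]
8.76 0.16 1.05 0.38 -1.7 -3 -1.4    # 1.1 3.7 [ 0.51  -0.206  0.143]
8.76 -0.06 0.93 0.37 -1.3 -3.2 -1.2    # 1.0 3.7 [ 0.513 -0.197  0.144]
8.76 -0.24 0.76 0.36 -0.8 -3.3 -1.3    # 0.9 3.6 [ 0.518 -0.189  0.146]
8.76 -0.38 0.56 0.36 -0.2 -3.4 -1.1    # 0.8 3.6 [ 0.523 -0.184  0.147]
8.76 -0.5 0.34 0.35 0.2 -3.4 -1    # 0.7 3.5 [ 0.529 -0.182  0.149]
8.76 -0.56 0.09 0.34 0.7 -3.2 -1    # 0.7 3.4 [ 0.536 -0.181  0.151]
8.76 -0.58 -0.17 0.33 1.3 -3.1 -0.8    # 0.7 3.5 [ 0.542 -0.184  0.152]
8.76 -0.56 -0.43 0.32 1.7 -2.9 -0.8    # 0.8 3.5 [ 0.548 -0.189  0.152]
8.76 -0.49 -0.68 0.32 2.2 -2.5 -0.6    # 0.9 3.4 [ 0.553 -0.196  0.152]
8.76 -0.4 -0.93 0.31 2.5 -2.2 -0.6    # 1.1 3.4 [ 0.558 -0.205  0.151]
8.76 -0.26 -1.15 0.3 3 -1.8 -0.5    # 1.2 3.5 [ 0.561 -0.217  0.148]
8.76 -0.09 -1.34 0.3 3.2 -1.3 -0.4    # 1.4 3.5 [ 0.562 -0.23   0.144]
8.76 0.08 -1.51 0.3 3.4 -0.7 -0.4    # 1.5 3.5 [ 0.561 -0.245  0.139]
8.76 0.28 -1.63 0.3 3.6 -0.3 -0.3    # 1.7 3.6 [ 0.559 -0.26   0.133]
8.76 0.48 -1.72 0.3 3.6 0.2 -0.2    # 1.8 3.6 [ 0.554 -0.276  0.125]
8.76 0.67 -1.77 0.31 3.6 0.8 -0.2    # 1.9 3.7 [ 0.548 -0.292  0.117]
8.76 0.85 -1.8 0.33 3.6 1.2 -0.2    # 2.0 3.8 [ 0.54  -0.307  0.107]
```

Emit:
step_arm:
  plan: "8.76 1.85 0.7 0.68 -3.5 -0.4 -1.6;8.76 1.63 0.86 0.6 -3.5 -0.9 -1.6;8.76 1.4 1.01 0.53 -3.2 -1.3 -1.6;8.76 1.15 1.11 0.49 -3.1 -1.8 -1.5;8.76 0.9 1.16 0.44 -2.8 -2.1 -1.5;8.76 0.64 1.17 0.42 -2.4 -2.5 -1.5;8.76 0.38 1.14 0.4 -2.1 -2.7 -1.4;8.76 0.16 1.05 0.38 -1.7 -3 -1.4;8.76 -0.06 0.93 0.37 -1.3 -3.2 -1.2;8.76 -0.24 0.76 0.36 -0.8 -3.3 -1.3;8.76 -0.38 0.56 0.36 -0.2 -3.4 -1.1;8.76 -0.5 0.34 0.35 0.2 -3.4 -1"

```text
clock: 5.35
tool_pos: [0.5284, -0.179, 0.1501]
orientation: [149.9, 38.9, 159.2]
force: [0.1, 0.7, -0.2]
opening: 0.0875
```

```bash
python3 log.py
```

```text
t 5.35 pos [ 0.5284 -0.179   0.1501] eul [149.94  38.89 159.24] F [ 0.1  0.7 -0.2] M [-0.92  2.38  0.02] open 0.0875 j [-32.6   7.5 -25.  -60.8 -43.6 -26.2]
shift now-axes [  1.04 -14.4    1.82] turn [31.58 17.64  8.07] shift target-axes [ -2.54 -11.23   8.9 ]
```

Tracks the planned branch well. Continue.

Emit:
step_arm:
  plan: "8.76 -0.56 0.09 0.34 0.7 -3.2 -1;8.76 -0.58 -0.17 0.33 1.3 -3.1 -0.8;8.76 -0.56 -0.43 0.32 1.7 -2.9 -0.8;8.76 -0.49 -0.68 0.32 2.2 -2.5 -0.6;8.76 -0.4 -0.93 0.31 2.5 -2.2 -0.6;8.76 -0.26 -1.15 0.3 3 -1.8 -0.5;8.76 -0.09 -1.34 0.3 3.2 -1.3 -0.4;8.76 0.08 -1.51 0.3 3.4 -0.7 -0.4;8.76 0.28 -1.63 0.3 3.6 -0.3 -0.3;8.76 0.48 -1.72 0.3 3.6 0.2 -0.2;8.76 0.67 -1.77 0.31 3.6 0.8 -0.2;8.76 0.85 -1.8 0.33 3.6 1.2 -0.2"

```text
clock: 6.35
tool_pos: [0.5387, -0.3042, 0.1069]
orientation: [-179.8, 54.8, 155.9]
force: [-0.0, 0.6, -0.3]
opening: 0.0875
```

```bash
cat > go.py <<'E'
from path import *
import h
def plan(g,hd,lean,N,op,dmp=None):
    """cartesian-linear rows from measured pose to grasp pose"""
    o=telemetry.get_obs();M=tgt(hd,lean);h.rel(tcp(g,M),M)
    p0=o['tool_pos'];R0=Rot.from_euler('xyz',o['orientation'],degrees=True);p1=tcp(g,M);R1=Rot.from_matrix(M)
    rv=(R0.inv()*R1).as_rotvec();cp,cR=p0,R0;s=o['joint_pos'];wr=[]
    for k in range(1,N+1):
        p=p0+(p1-p0)*k/N;R=R0*Rot.from_rotvec(rv*k/N)
        sh=(cR.inv().apply(p-cp)*100).round(2);tv=(cR.inv()*R).as_rotvec(degrees=True).round(1)
        wr.append(" ".join(f"{v:g}" for v in [op,*sh,*tv]))
        cp=cp+cR.apply(sh/100);cR=cR*Rot.from_rotvec(tv,degrees=True)
        s2,c=ik(cp,cR.as_matrix(),s)
        if c>1e-8: print("!",k,c)
        print(wr[-1]+";  #",cp.round(3),s2.round(1),"dj",np.abs(s2-s).max().round(1));s=s2
E
python3 -c "
from go import *
plan([.5255,-.301,.098],-24.4,52,2,8.76)"
python3 - <<'E'
from h import *
for n in("side","top"): cv2.imwrite(f"pics/{n}1.png",snapshot(n))
E
```

```text
t 6.35 pos [ 0.5387 -0.3042  0.1069] eul [-179.85   54.83  155.89] F [-0.   0.6 -0.3] M [1.07 2.46 0.07] open 0.0875 j [ -50.2   12.   -36.8 -116.1  -23.5   43.8]
shift now-axes [ 1.59 -0.25  1.31] turn [0.08 2.83 0.17] shift target-axes [ 1.52 -0.25  1.39]
8.76 0.79 -0.13 0.66 0 1.4 0.1;  # [ 0.539 -0.306  0.097] [ -49.3   12.9  -36.  -114.8  -21.9   42. ] dj 1.9
8.76 0.78 -0.12 0.67 0.1 1.4 0.1;  # [ 0.539 -0.307  0.086] [ -48.1   13.7  -35.1 -113.5  -20.2   40. ] dj 2.0
```

View pics/side1.png

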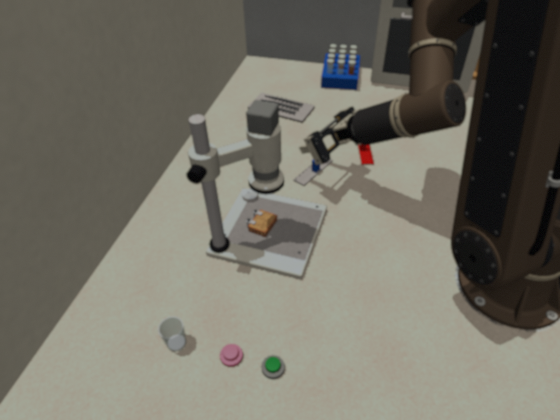

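```bash
python3 -c "
from go import *
plan([.5255,-.301,.033],-24.4,47,8,8.76)"
```

```text
t 6.45 pos [ 0.5384 -0.3042  0.1061] eul [179.91  54.78 155.65] F [-0.9 -0.1  0.2] M [ 1.13  2.49 -0.  ] open 0.0876 j [ -50.3   12.1  -36.9 -116.   -23.5   43.7]
shift now-axes [ 6.99 -0.25  5.03] turn [0.13 7.78 0.04] shift target-axes [ 6.24 -0.24  5.93]
8.76 0.87 -0.03 0.63 0 1 0;  # [ 0.538 -0.305  0.095] [ -50.3   13.3  -36.8 -116.6  -23.4   44.7] dj 1.2
8.76 0.87 -0.03 0.64 0 0.9 0;  # [ 0.538 -0.305  0.085] [ -50.5   14.5  -36.9 -117.4  -23.4   46. ] dj 1.3
8.76 0.85 -0.03 0.66 0 1 0;  # [ 0.538 -0.305  0.074] [ -50.5   15.7  -36.8 -117.8  -23.2   46.7] dj 1.2
8.76 0.84 -0.04 0.67 0.1 1 0;  # [ 0.538 -0.306  0.063] [ -50.5   16.9  -36.7 -118.6  -22.9   47.8] dj 1.2
8.76 0.83 -0.03 0.69 -0 1 0;  # [ 0.538 -0.306  0.052] [ -50.5   18.1  -36.5 -119.   -22.6   48.6] dj 1.2
8.76 0.81 -0.03 0.7 -0 0.9 0;  # [ 0.538 -0.306  0.042] [ -50.6   19.3  -36.5 -119.8  -22.6   49.8] dj 1.3
8.76 0.81 -0.03 0.71 0 1 0;  # [ 0.538 -0.306  0.031] [ -50.6   20.5  -36.3 -120.3  -22.3   50.5] dj 1.2
8.76 0.79 -0.03 0.73 0 1 0;  # [ 0.538 -0.307  0.02 ] [ -50.5   21.7  -36.  -120.7  -22.    51.1] dj 1.2
```

Emit:
step_arm:
  plan: "8.76 0.87 -0.03 0.63 0 1 0;8.76 0.87 -0.03 0.64 0 0.9 0;8.76 0.85 -0.03 0.66 0 1 0;8.76 0.84 -0.04 0.67 0.1 1 0;8.76 0.83 -0.03 0.69 0 1 0;8.76 0.81 -0.03 0.7 0 0.9 0;8.76 0.81 -0.03 0.71 0 1 0;8.76 0.79 -0.03 0.73 0 1 0;8.76 0 0 0 0 0 0;8.76 0 0 0 0 0 0"

```text
clock: 7.28
tool_pos: [0.5406, -0.3078, 0.0206]
orientation: [179.9, 47.1, 155.7]
force: [-0.2, 0.5, -0.3]
opening: 0.0879
```

```bash
python3 -c "
from h import *
M=tgt(-24.4,47);rel(tcp([.5255,-.301,.033],M),M)
for n in('side','top'):
    im=snapshot(n);cv2.imwrite(f'pics/{n}2.png',im)
    crop(cv2.convertScaleAbs(im,alpha=1.5),*((270,110,80,75,8) if n=='side' else (330,180,100,75,8)),n+'2c.png')
"
```

```text
t 7.28 pos [ 0.5406 -0.3078  0.0206] eul [179.93  47.12 155.67] F [-0.2  0.5 -0.3] M [0.94 2.21 0.03] open 0.0879 j [ -50.2   21.8  -35.6 -120.4  -21.9   50.6]
shift now-axes [ 0.22  0.   -0.16] turn [0.12 0.12 0.04] shift target-axes [ 0.22  0.   -0.16]
```

View pics/side2c.png

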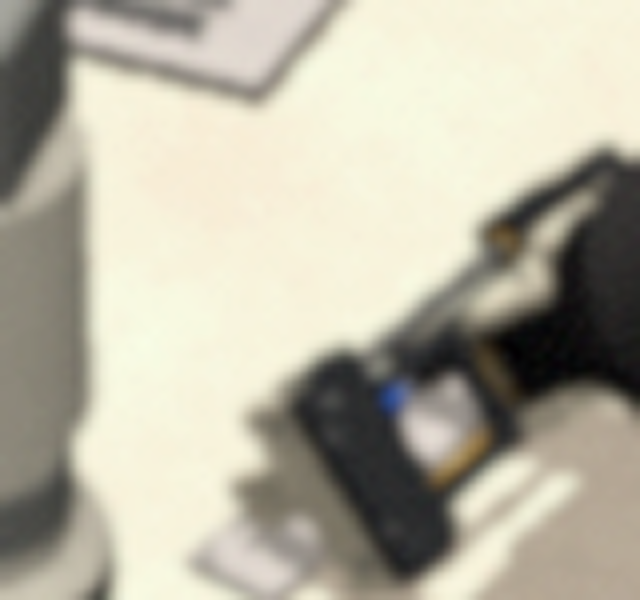

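View pics/top2c.png

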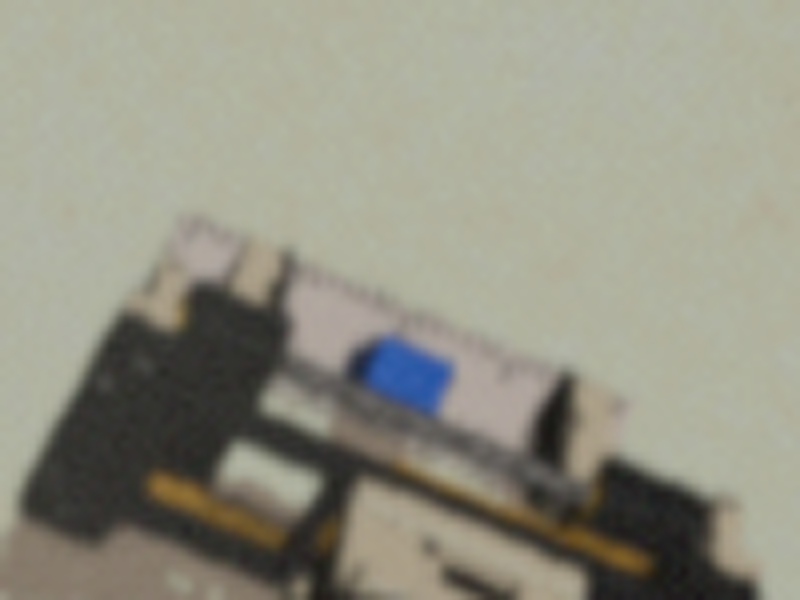

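Emit:
step_arm:
  plan: "0 0.2 0 -0.15 0 0 0;0 0 0 0 0 0 0;0 0 0 0 0 0 0;0 0 0 0 0 0 0;0 0 0 0 0 0 0;0 0 0 0 0 0 0;0 0 0 0 0 0 0;0 0 0 0 0 0 0;0 0 0 0 0 0 0;0 0 0 0 0 0 0"

```text
clock: 8.22
tool_pos: [0.5384, -0.307, 0.0211]
orientation: [180.0, 47.2, 155.7]
force: [0.4, 1.1, -1.4]
opening: 0.0263
```

```bash
python3 -c "
from go import *
plan([.5255,-.301,.085],-24.4,50,6,0)
"
```

```text
t 8.22 pos [ 0.5384 -0.307   0.0211] eul [179.99  47.2  155.72] F [ 0.4  1.1 -1.4] M [1.26 2.19 0.29] open 0.0263 j [ -50.6   21.7  -36.  -120.7  -22.2   51.2]
shift now-axes [-3.82  0.01 -3.49] turn [ 0.1  -2.8   0.08] shift target-axes [-3.98  0.01 -3.3 ]
0 -0.64 0 -0.58 0 -0.5 0;  # [ 0.539 -0.307  0.03 ] [ -50.    20.5  -35.8 -119.3  -21.6   49.1] dj 2.2
0 -0.64 0 -0.58 0 -0.4 0;  # [ 0.539 -0.307  0.038] [ -49.1   19.2  -35.2 -117.3  -20.6   46. ] dj 3.1
0 -0.64 0.01 -0.57 0 -0.5 0;  # [ 0.539 -0.307  0.047] [ -48.4   18.1  -34.9 -115.7  -19.9   43.6] dj 2.4
0 -0.65 -0 -0.56 0.1 -0.5 0.1;  # [ 0.539 -0.307  0.056] [ -47.8   16.9  -34.6 -114.4  -19.2   41.4] dj 2.2
0 -0.66 -0 -0.57 -0 -0.4 -0;  # [ 0.539 -0.307  0.064] [ -46.7   15.7  -34.1 -112.1  -18.1   38. ] dj 3.4
0 -0.66 0 -0.55 -0 -0.5 -0;  # [ 0.539 -0.307  0.073] [ -45.9   14.5  -33.7 -110.4  -17.4   35.4] dj 2.6
```

Emit:
step_arm:
  plan: "0 0 0 0 0 0 0;0 0 0 0 0 0 0;0 0 0 0 0 0 0"

```text
clock: 8.47
tool_pos: [0.5385, -0.3068, 0.0211]
orientation: [180.0, 47.2, 155.7]
force: [0.9, 1.1, 0.1]
opening: 0.0237
```

Emit:
step_arm:
  plan: "0 -0.64 0 -0.58 0 -0.5 0;0 -0.64 0 -0.58 0 -0.4 0;0 -0.64 0 -0.57 0 -0.5 0;0 -0.65 0 -0.56 0 -0.5 0;0 -0.66 0 -0.57 0 -0.4 0;0 -0.66 0 -0.55 0 -0.5 0;0 0 0 0 0 0 0;0 0 0 0 0 0 0"

```text
clock: 9.13
tool_pos: [0.5386, -0.3068, 0.0728]
orientation: [-179.9, 50.0, 155.8]
force: [0.1, 0.0, -3.5]
opening: 0.0237
```

```bash
python3 -c "
from h import *
M=tgt(-24.4,50);rel(tcp([.5255,-.301,.085],M),M)
for n in('side','top'):
    im=snapshot(n);cv2.imwrite(f'pics/{n}3.png',im)
    crop(cv2.convertScaleAbs(im,alpha=1.5),*((270,110,80,75,8) if n=='side' else (330,180,100,75,8)),n+'3c.png')
"
```

```text
t 9.13 pos [ 0.5386 -0.3068  0.0728] eul [-179.94   50.    155.8 ] F [ 0.1  0.  -3.5] M [1.36 3.13 0.  ] open 0.0237 j [ -45.7   14.5  -33.6 -109.9  -17.3   34.9]
shift now-axes [-0.01 -0.01  0.02] turn [ 0.09 -0.    0.13] shift target-axes [-0.01 -0.01  0.02]
```

View pics/side3c.png

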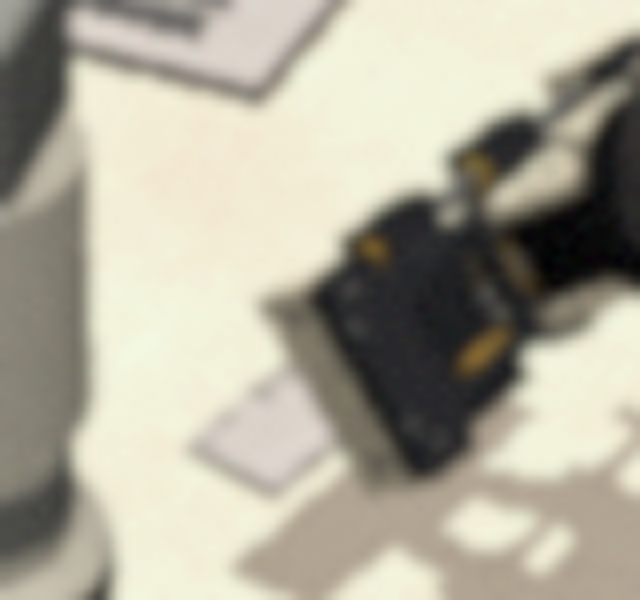

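View pics/top3c.png

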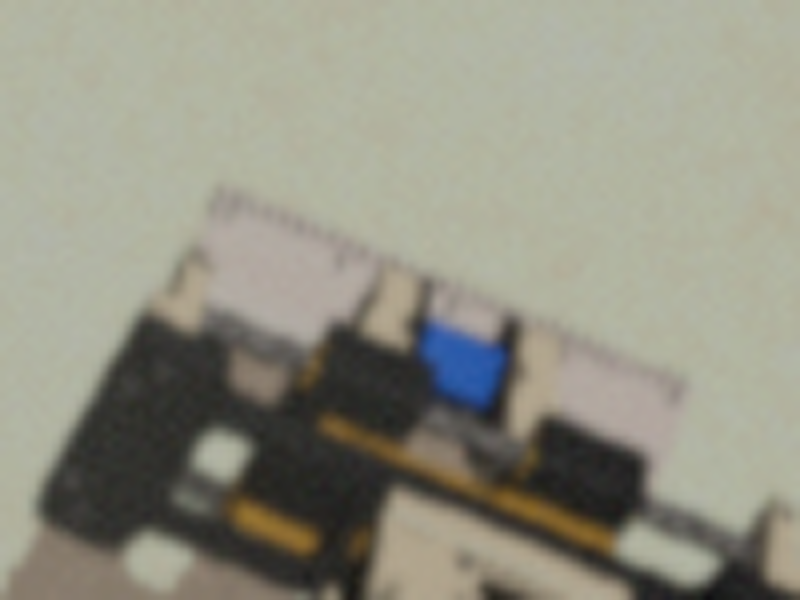

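```bash
python3 -c "
from h import *
t=cv2.imread('pics/top3.png');f=t.astype(float);G=np.log((f[...,1]+8)/(f[...,0]+8))
q=lambda x,y:((x+.5)/8-.5+330,(y+.5)/8-.5+180)
l=edge(G,q(218,185),q(688,380),r=2.5);print(l)
A=onz('top',l[0],.0585);B=onz('top',l[1],.0585);m=(A+B)/2;d=A-B
print(A,B,m,np.linalg.norm(d),'yaw',np.degrees(np.arctan2(-d[0],d[1])))
g=np.array([.5255,-.301]);yaw=np.radians(-24.3);xh=np.array([np.cos(yaw),np.sin(yaw)]);print('edge ahead of grasp pt',(m[:2]-g)@xh, 'lateral',(m[:2]-g)@[-xh[1],xh[0]])
"

```

```text
(array([356.88418751, 202.51471471]), array([415.4015156 , 227.45051369]), np.float64(0.13228412920003088), np.float64(0.5714285714285714))
[ 0.5809775  -0.24180785  0.0585    ] [ 0.52027143 -0.37693959  0.0585    ] [ 0.55062446 -0.30937372  0.0585    ] 0.1481411919658491 yaw -24.191342175225657
edge ahead of grasp pt 0.026344424785613843 lateral 0.002707241667267355
```

```bash
python3 -c "
from go import *
plan([.545,-.0152,.085],-11.5,49,16,0)
"

```

```text
t 9.23 pos [ 0.5383 -0.3068  0.072 ] eul [179.99  49.92 155.7 ] F [-0.7  0.2 -3.4] M [1.38 3.11 0.03] open 0.024 j [ -45.7   14.6  -33.6 -109.9  -17.3   34.9]
shift now-axes [ 6.39 27.18 -7.67] turn [-9.71  0.92 -8.32] shift target-axes [ 2.4  28.71 -2.85]
0 0.4 1.7 -0.48 -0.6 0.1 -0.5;  # [ 0.54  -0.289  0.072] [ -45.    14.1  -34.9 -111.9  -17.6   37.2] dj 2.2
0 0.38 1.71 -0.46 -0.6 0 -0.5;  # [ 0.541 -0.271  0.072] [ -44.6   13.7  -36.3 -114.3  -18.2   39.9] dj 2.8
0 0.38 1.71 -0.44 -0.6 0.1 -0.6;  # [ 0.542 -0.253  0.072] [ -43.8   13.3  -37.5 -116.4  -18.5   42.2] dj 2.3
0 0.35 1.72 -0.43 -0.6 0 -0.5;  # [ 0.543 -0.235  0.072] [ -43.2   13.   -38.9 -118.9  -19.1   45.1] dj 2.9
0 0.34 1.73 -0.4 -0.6 0.1 -0.5;  # [ 0.545 -0.217  0.072] [ -42.4   12.7  -40.2 -121.1  -19.5   47.4] dj 2.3
0 0.32 1.74 -0.39 -0.6 0 -0.5;  # [ 0.546 -0.199  0.072] [ -41.8   12.5  -41.7 -123.8  -20.3   50.4] dj 3.0
0 0.31 1.75 -0.37 -0.6 0.1 -0.5;  # [ 0.547 -0.18   0.072] [ -40.9   12.3  -43.  -126.2  -20.8   52.9] dj 2.5
0 0.29 1.75 -0.35 -0.7 0.1 -0.6;  # [ 0.549 -0.162  0.072] [ -39.8   12.1  -44.1 -
[... 197 characters left out ...]
-37.9   12.1  -47.  -134.   -22.9   60.8] dj 2.7
0 0.24 1.77 -0.29 -0.6 0 -0.5;  # [ 0.553 -0.108  0.072] [ -36.9   12.2  -48.5 -137.   -24.    63.9] dj 3.1
0 0.24 1.77 -0.28 -0.6 0.1 -0.5;  # [ 0.554 -0.09   0.072] [ -35.6   12.3  -49.9 -139.9  -24.8   66.5] dj 2.8
0 0.21 1.78 -0.25 -0.6 0 -0.6;  # [ 0.555 -0.072  0.072] [ -34.3   12.5  -51.4 -143.   -26.    69.6] dj 3.1
0 0.2 1.78 -0.23 -0.6 0.1 -0.5;  # [ 0.556 -0.054  0.072] [ -32.7   12.7  -52.6 -145.9  -26.9   72. ] dj 3.0
0 0.18 1.79 -0.22 -0.6 0.1 -0.5;  # [ 0.558 -0.036  0.072] [ -30.9   12.9  -53.9 -148.9  -27.8   74.4] dj 3.0
0 0.16 1.79 -0.2 -0.6 0 -0.5;  # [ 0.559 -0.018  0.073] [ -29.    13.3  -55.1 -152.1  -29.    76.8] dj 3.1
```

Emit:
step_arm:
  plan: "0 0.4 1.7 -0.48 -0.6 0.1 -0.5;0 0.38 1.71 -0.46 -0.6 0 -0.5;0 0.38 1.71 -0.44 -0.6 0.1 -0.6;0 0.35 1.72 -0.43 -0.6 0 -0.5;0 0.34 1.73 -0.4 -0.6 0.1 -0.5;0 0.32 1.74 -0.39 -0.6 0 -0.5;0 0.31 1.75 -0.37 -0.6 0.1 -0.5;0 0.29 1.75 -0.35 -0.7 0.1 -0.6;0 0.28 1.75 -0.33 -0.6 0 -0.5;0 0.26 1.77 -0.31 -0.6 0.1 -0.5"

```text
clock: 10.07
tool_pos: [0.5512, -0.1261, 0.0721]
orientation: [-180.0, 49.3, 163.8]
force: [-0.3, -0.3, -2.2]
opening: 0.024
```

Emit:
step_arm:
  plan: "0 0.24 1.77 -0.29 -0.6 0 -0.5;0 0.24 1.77 -0.28 -0.6 0.1 -0.5;0 0.21 1.78 -0.25 -0.6 0 -0.6;0 0.2 1.78 -0.23 -0.6 0.1 -0.5;0 0.18 1.79 -0.22 -0.6 0.1 -0.5;0 0.16 1.79 -0.2 -0.6 0 -0.5;0 0 0 0 0 0 0;0 0 0 0 0 0 0"

```text
clock: 10.73
tool_pos: [0.5587, -0.0179, 0.0721]
orientation: [180.0, 48.9, 168.5]
force: [0.3, -0.3, -3.0]
opening: 0.0235
```

```bash
python3 -c "
from go import *
plan([.545,-.0152,.060],-11.5,47.1,5,0)
from h import *
for n in('side','top'):
    im=snapshot(n);cv2.imwrite(f'pics/{n}4.png',im)
    crop(cv2.convertScaleAbs(im,alpha=1.5),*((230,180,100,75,8) if n=='side' else (210,180,100,75,8)),n+'4c.png')
"
```

```text
t 10.73 pos [ 0.5587 -0.0179  0.0721] eul [179.99  48.94 168.49] F [ 0.3 -0.3 -3. ] M [0.65 3.33 0.03] open 0.0235 j [ -29.    13.2  -55.  -152.   -28.8   76.7]
shift now-axes [ 1.89 -0.01  1.64] turn [ 0.    1.84 -0.01] shift target-axes [ 1.84 -0.01  1.7 ]
0 0.38 -0 0.33 0 0.4 -0;  # [ 0.559 -0.018  0.067] [ -29.1   14.1  -55.4 -152.6  -29.5   77.6] dj 0.9
0 0.37 -0 0.33 0 0.3 -0;  # [ 0.559 -0.018  0.062] [ -29.3   15.1  -55.7 -153.3  -30.4   78.6] dj 1.0
0 0.38 -0 0.33 0 0.4 -0;  # [ 0.559 -0.018  0.057] [ -29.3   15.9  -56.  -153.8  -31.    79.3] dj 0.8
0 0.37 -0.01 0.33 0 0.4 -0;  # [ 0.559 -0.018  0.052] [ -29.4   16.7  -56.1 -154.3  -31.5   80. ] dj 0.8
0 0.37 0 0.34 0 0.3 -0;  # [ 0.559 -0.018  0.047] [ -29.5   17.7  -56.5 -154.9  -32.3   80.9] dj 0.9
```

View pics/side4c.png

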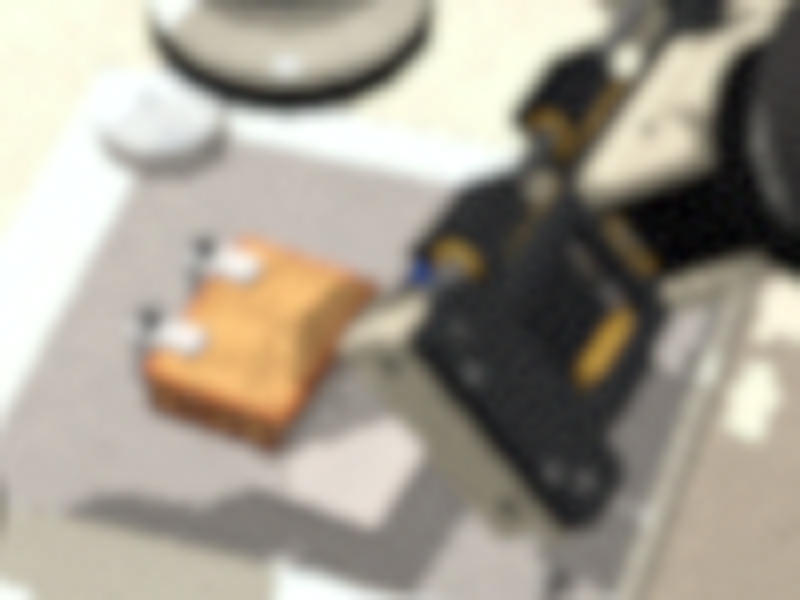

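View pics/top4c.png

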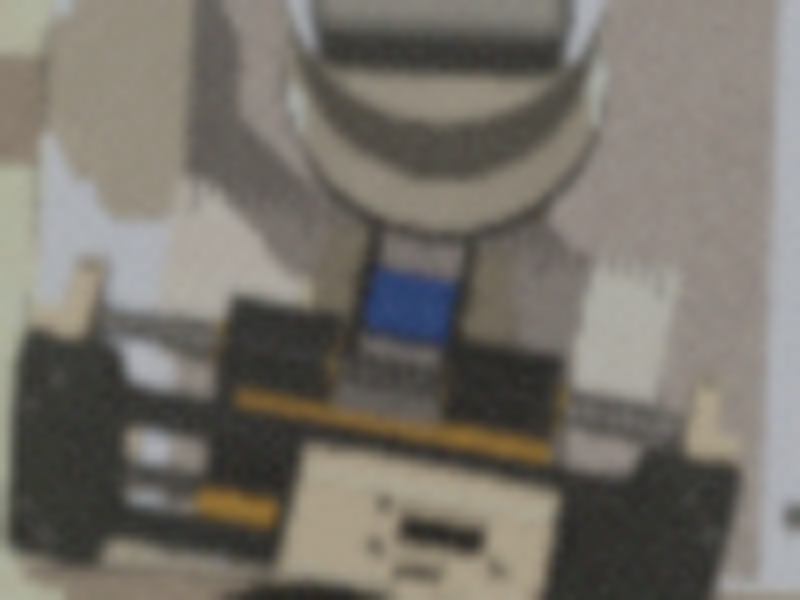

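Emit:
step_arm:
  plan: "0 0.38 0 0.33 0 0.4 0;0 0.37 0 0.33 0 0.3 0;0 0.38 0 0.33 0 0.4 0;0 0.37 0 0.33 0 0.4 0;0 0.37 0 0.34 0 0.3 0;0 0 0 0 0 0 0;0 0 0 0 0 0 0"

```text
clock: 11.42
tool_pos: [0.5592, -0.0184, 0.0475]
orientation: [180.0, 47.2, 168.5]
force: [-0.3, 0.4, -3.4]
opening: 0.0237
```

```bash
python3 -c "
from go import *
plan([.545,-.0152,.053],-11.5,47.1,3,0)
from h import *
for n in('side','top'):
    im=snapshot(n);cv2.imwrite(f'pics/{n}5.png',im)
    crop(cv2.convertScaleAbs(im,alpha=1.5),*((240,195,70,52,11) if n=='side' else (210,180,100,75,8)),n+'5c.png')
"
```

```text
t 11.42 pos [ 0.5592 -0.0184  0.0475] eul [179.98  47.21 168.45] F [-0.3  0.4 -3.4] M [ 0.58  3.19 -0.01] open 0.0237 j [ -29.5   17.6  -56.3 -154.9  -32.2   80.8]
shift now-axes [0.58 0.03 0.46] turn [-0.01  0.11 -0.03] shift target-axes [0.58 0.03 0.46]
0 0.19 0.01 0.15 -0 0 -0;  # [ 0.559 -0.018  0.045] [ -29.7   18.3  -56.8 -155.4  -33.3   81.6] dj 1.1
0 0.2 0.01 0.16 -0 0.1 -0;  # [ 0.559 -0.018  0.043] [ -29.8   18.8  -57.1 -155.7  -33.9   82.1] dj 0.6
0 0.19 0.01 0.15 -0 0 -0;  # [ 0.559 -0.018  0.04 ] [ -29.9   19.4  -57.4 -156.1  -34.8   82.8] dj 0.9
```

View pics/side5c.png

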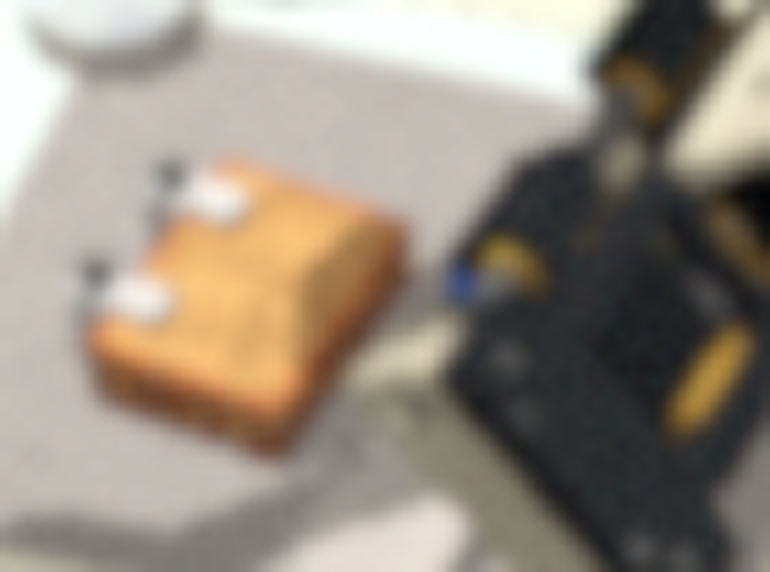

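View pics/top5c.png

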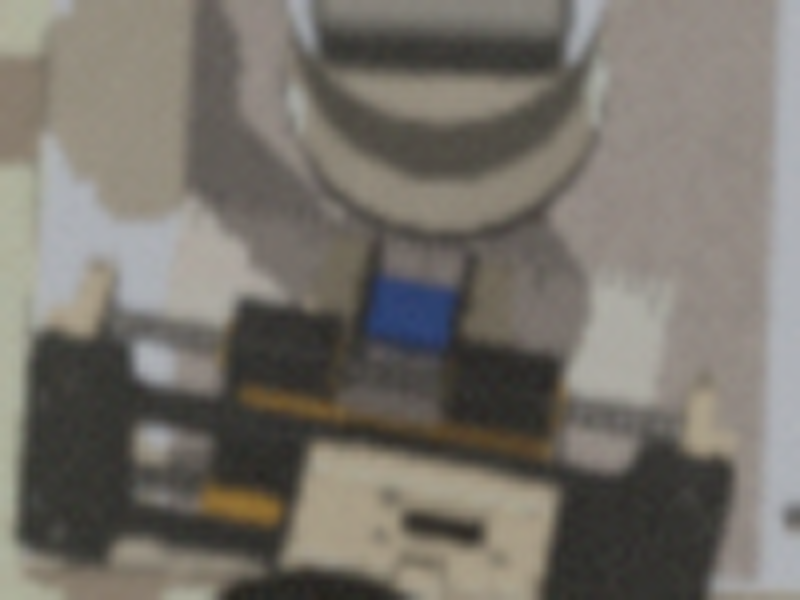

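Emit:
step_arm:
  plan: "0 0.2 0 0.16 0 0 0;0 0.18 0.02 0.16 0 0.1 0;0 0 0 0 0 0 0;0 -0.14 0 0.15 0 0 0;0 -0.14 0 0.15 0 0 0;0 -0.14 0 0.15 0 0 0;0 -0.14 0 0.15 0 0 0;0 0 0 0 0 0 0;0 0 0 0 0 0 0"

```text
clock: 12.27
tool_pos: [0.5675, -0.0198, 0.0434]
orientation: [-180.0, 47.2, 168.5]
force: [0.3, 0.6, -3.3]
opening: 0.0238
```

```bash
python3 -c "
from go import *
plan([.5588,-.018,.053],-11.5,47.1,3,0)
"
```

```text
t 12.27 pos [ 0.5675 -0.0198  0.0434] eul [-179.97   47.22  168.51] F [ 0.3  0.6 -3.3] M [ 0.62  3.2  -0.03] open 0.0238 j [ -29.1   18.9  -55.9 -155.9  -32.9   81.6]
shift now-axes [-0.09  0.01  0.6 ] turn [-0.02  0.12  0.01] shift target-axes [-0.09  0.01  0.6 ]
0 -0.03 0 0.2 -0 0 0;  # [ 0.569 -0.02   0.042] [ -29.1   19.2  -55.9 -156.2  -33.3   81.9] dj 0.4
0 -0.03 0 0.2 -0 0.1 0;  # [ 0.571 -0.021  0.041] [ -29.    19.5  -55.7 -156.3  -33.2   82. ] dj 0.2
0 -0.03 0.01 0.2 -0 0 0;  # [ 0.572 -0.021  0.04 ] [ -29.    19.8  -55.7 -156.5  -33.4   82.2] dj 0.3
```

Emit:
step_arm:
  plan: "0 -0.1 0 0.11 0 0 0;0 -0.1 0 0.11 0 0.1 0;0 0.07 0 0.07 0 0 0;0 0.07 0 0.07 0 0 0;0 0 0 0 0 0 0;0 0 0 0 0 0 0"

```text
clock: 12.77
tool_pos: [0.5702, -0.0204, 0.0412]
orientation: [-180.0, 47.1, 168.5]
force: [-1.2, 0.6, -3.1]
opening: 0.0236
```

Emit:
step_arm:
  plan: "0 0.07 0 0.07 0 0 0;0 0 0 0 0 0 0"

```text
clock: 12.93
tool_pos: [0.5707, -0.0204, 0.0411]
orientation: [-180.0, 47.2, 168.5]
force: [-3.9, -0.3, 5.0]
opening: 0.0238
```

Emit:
step_arm:
  plan: "0 0.05 0 0.05 0 0 0;0 0 0 0 0 0 0"

```text
clock: 13.1
tool_pos: [0.5708, -0.0204, 0.041]
orientation: [-180.0, 47.3, 168.5]
force: [-7.5, 0.6, 12.9]
opening: 0.0237
```

Emit:
step_arm:
  plan: "0 -0.06 0 -0.06 0 0 0;0 0 0 0 0 0 0"

```text
clock: 13.27
tool_pos: [0.5705, -0.0205, 0.0411]
orientation: [-180.0, 47.2, 168.5]
force: [-4.5, -1.1, 4.7]
opening: 0.0237
```

Emit:
step_arm:
  plan: "0 -0.07 0 0.07 0 0 0;0 0 0 0 0 0 0"

```text
clock: 13.43
tool_pos: [0.5712, -0.0205, 0.041]
orientation: [-180.0, 47.2, 168.5]
force: [-6.9, -0.7, 8.8]
opening: 0.0239
```

Emit:
step_arm:
  plan: "0 -0.07 0 0.07 0 0 0;0 0 0 0 0 0 0"

```text
clock: 13.6
tool_pos: [0.5713, -0.0204, 0.041]
orientation: [-180.0, 47.1, 168.5]
force: [-14.5, -3.0, 15.7]
opening: 0.024
```

```bash
python3 -c "
from h import *
M=tgt(-11.5,47.1);rel(tcp([.5588,-.018,.053],M),M)
for n in('side','top'):
    im=snapshot(n);cv2.imwrite(f'pics/{n}6.png',im)
    crop(cv2.convertScaleAbs(im,alpha=1.5),*((240,195,70,52,11) if n=='side' else (210,180,100,75,8)),n+'6c.png')
"
```

```text
t 13.6 pos [ 0.5713 -0.0204  0.041 ] eul [-179.97   47.13  168.51] F [-14.5  -3.   15.7] M [-1.01  2.14 -1.6 ] open 0.024 j [ -28.9   19.5  -55.6 -156.3  -33.1   81.9]
shift now-axes [-0.01 -0.01  0.15] turn [-0.02  0.03  0.01] shift target-axes [-0.01 -0.01  0.15]
```

View pics/side6c.png

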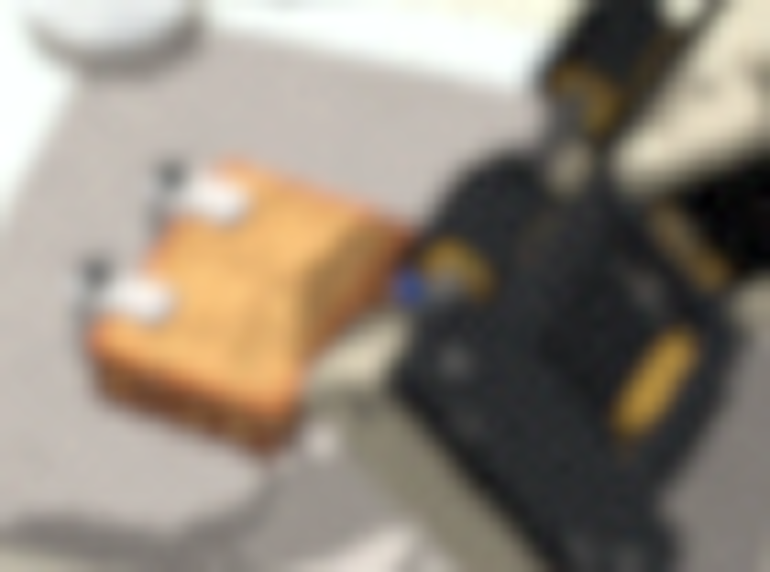

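Emit:
step_arm:
  plan: "0 -0.04 0 -0.04 0 0 0;0 0 0 0 0 0 0"

```text
clock: 13.87
tool_pos: [0.5714, -0.0204, 0.0411]
orientation: [-180.0, 47.1, 168.5]
force: [-9.9, -1.6, 9.2]
opening: 0.0237
```

```bash
cat > m.py <<'E'
from h import *
o=telemetry.get_obs();print(o['tool_pos'].round(4),o['orientation'].round(2),"F",o['force'].round(1),"M",o['moment'].round(2))
E
python3 m.py
```

```text
[ 0.5714 -0.0204  0.0411] [-179.98   47.06  168.5 ] F [-9.9 -1.6  9.2] M [-0.36  2.77 -1.06]
```

Emit:
step_arm:
  plan: "0 0 0 0 0.44 0 0.41;0 0 0 0 0 0 0"

```text
clock: 14.03
tool_pos: [0.5714, -0.0204, 0.0411]
orientation: [-180.0, 47.1, 167.9]
force: [-11.7, -3.4, 9.0]
opening: 0.0239
```

```bash
python3 m.py
```

```text
[ 0.5714 -0.0204  0.0411] [-179.97   47.08  167.89] F [-11.7  -3.4   9. ] M [-0.54  2.63 -1.11]
```

Emit:
step_arm:
  plan: "0 0 0 0 0.44 0 0.41;0 0 0 0 0 0 0"

```text
clock: 14.2
tool_pos: [0.5713, -0.0203, 0.0411]
orientation: [-180.0, 47.1, 167.3]
force: [-12.7, -3.2, 10.5]
opening: 0.0236
```

```bash
python3 m.py
```

```text
[ 0.5713 -0.0203  0.0411] [-179.97   47.07  167.3 ] F [-12.7  -3.2  10.5] M [-0.64  2.48 -1.13]
```

Emit:
step_arm:
  plan: "0 0 0 0 -0.37 0 -0.34;0 -0.04 0 -0.04 0 0 0;0 0 0 0 0 0 0;8.76 0 0 0 0 0 0;8.76 0 0 0 0 0 0;8.76 0 0 0 0 0 0;8.76 0 0 0 0 0 0;8.76 0 0 0 0 0 0;8.76 0 0 0 0 0 0;8.76 0 0 0 0 0 0;8.76 0 0 0 0 0 0"

```text
clock: 15.12
tool_pos: [0.5723, -0.0209, 0.0417]
orientation: [-180.0, 47.1, 167.8]
force: [0.1, 0.6, 0.4]
opening: 0.0716
```

```bash
python3 m.py; python3 -c "
from go import *
plan([.498,-.0055,.09],-12.2,47.1,6,8.76)
print()
plan([.498,-.0055,.06],-12.2,50,6,8.76)
"
```

```text
[ 0.5723 -0.0209  0.0417] [-179.98   47.11  167.8 ] F [0.1 0.6 0.4] M [ 0.49  2.43 -0.02]
t 15.12 pos [ 0.5723 -0.0209  0.0417] eul [-179.98   47.11  167.8 ] F [0.1 0.6 0.4] M [ 0.49  2.43 -0.02] open 0.0716 j [ -28.6   19.5  -56.1 -157.9  -33.4   82.7]
shift now-axes [ 1.63 -0.07 -6.94] turn [-0.02  0.01 -0.  ] shift target-axes [ 1.63 -0.07 -6.94]
8.76 0.27 -0.01 -1.16 -0 0 -0;  # [ 0.562 -0.019  0.048] [ -29.    17.8  -56.7 -156.8  -32.5   81.7] dj 1.7
8.76 0.27 -0.01 -1.15 -0 0 -0;  # [ 0.552 -0.017  0.053] [ -29.3   16.   -57.1 -155.4  -31.2   80.5] dj 1.8
8.76 0.27 -0.02 -1.16 -0 0 -0;  # [ 0.542 -0.015  0.059] [ -29.6   14.   -57.3 -153.8  -29.6   78.8] dj 2.0
8.76 0.27 -0.01 -1.16 -0 0 -0;  # [ 0.532 -0.013  0.065] [ -29.7   11.8  -57.3 -151.9  -27.7   76.8] dj 2.2
8.76 0.28 -0.01 -1.16 -0 0 -0;  # [ 0.522 -0.01   0.071] [ -29.5    9.5  -57.1 -149.6  -25.5   74.1] dj 2.6
8.76 0.27 -0.01 -1.15 -0 0 -0;  # [ 0.512 -0.008  0.077] [ -29.1    7.   -56.6 -147.   -22.9   70.8] dj 3.4

t 15.12 pos [ 0.5723 -0.0209  0.0417] eul [-179.98   47.11  167.8 ] F [0.1 0.6 0.4] M [ 0.49  2.43 
[... 249 characters left out ...]
.   -35.9   83.7] dj 2.4
! 2 0.0006705480355245957
8.76 0.62 -0.01 -0.82 -0 -0.5 -0;  # [ 0.552 -0.017  0.044] [ -30.5   18.7  -58.3 -155.8  -35.6   82.5] dj 2.2
! 3 0.002818994142746716
8.76 0.6 -0.02 -0.83 -0 -0.4 -0;  # [ 0.542 -0.015  0.045] [ -31.2   17.5  -58.3 -153.3  -34.6   80.6] dj 2.5
! 4 0.006606206064847207
8.76 0.6 -0.01 -0.83 -0 -0.5 -0;  # [ 0.532 -0.013  0.046] [ -32.    16.3  -58.3 -150.7  -33.6   78.7] dj 2.6
! 5 0.01168522391086304
8.76 0.6 -0.01 -0.84 -0 -0.5 -0;  # [ 0.522 -0.011  0.047] [ -32.6   14.9  -58.3 -148.1  -32.6   76.6] dj 2.6
! 6 0.01777458037010254
8.76 0.59 -0.01 -0.84 -0 -0.5 -0;  # [ 0.512 -0.009  0.048] [ -33.1   13.5  -58.3 -145.6  -31.6   74.4] dj 2.6
```

Emit:
step_arm:
  plan: "8.76 0 0 0 0 0 0;8.76 0.2 0 -1.2 0 0 0;8.76 0.2 0 -1.2 0 0 0;8.76 0.2 0 -1.2 0 0 0;8.76 0.2 0 -1.2 0 0 0;8.76 0.2 0 -1.2 0 0 0;8.76 0.2 0 -1.2 0 0 0;8.76 0.2 0 -1.2 0 0 0;8.76 0 0 0 0 0 0;8.76 0 0 0 0 0 0"

```text
clock: 15.95
tool_pos: [0.5036, -0.0055, 0.0899]
orientation: [-179.9, 47.3, 167.9]
force: [0.1, 0.1, 0.0]
opening: 0.0872
```

```bash
python3 m.py; python3 -c "
from h import *
for n in('side','top'):
    im=snapshot(n);cv2.imwrite(f'pics/{n}7.png',im)
    crop(cv2.convertScaleAbs(im,alpha=1.5),*((240,195,70,52,11) if n=='side' else (210,180,100,75,8)),n+'7c.png')
"
```

```text
[ 0.5036 -0.0055  0.0899] [-179.91   47.28  167.93] F [0.1 0.1 0. ] M [0.47 2.32 0.06]
```

View pics/side7c.png

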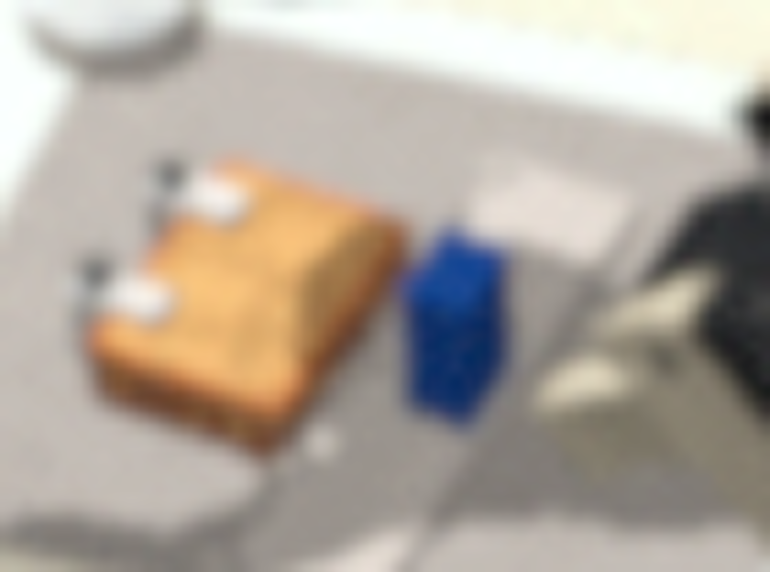

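View pics/top7c.png

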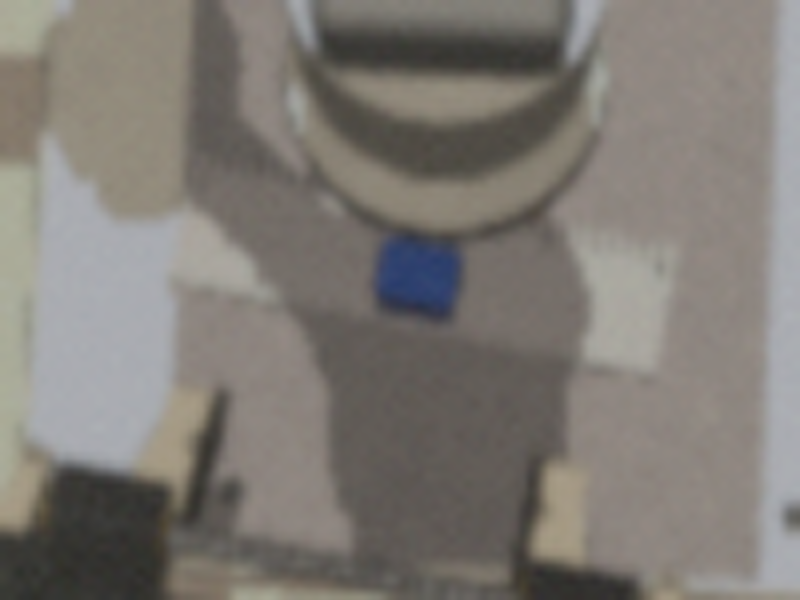

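```bash
python3 -c "
from h import *
t=cv2.imread('pics/top7.png');G=gray(t)
q=lambda x,y:((x+.5)/8-.5+210,(y+.5)/8-.5+180)
a0,b0=q(180,290),q(655,375)
for tr in(.03,.12):
  for sg in(0,1,-1):
    l=edge(G,a0,b0,r=2,trim=tr,sign=sg);A=onz('top',l[0],.02);B=onz('top',l[1],.02);d=A-B
    print(sg,tr,l[2:],A.round(4),B.round(4),'yaw',np.degrees(np.arctan2(-d[0],d[1])).round(2))
def sub(c):
    l=edge(G,*c,r=2,trim=.05);A=onz('top',l[0],.02);B=onz('top',l[1],.02);d=A-B
    print(l[2:],A.round(4),B.round(4),np.degrees(np.arctan2(-d[0],d[1])).round(2))
sub((q(180,290),q(270,306)));sub((q(330,317),q(560,358)));sub((q(590,363),q(650,374)))
im=cv2.convertScaleAbs(t,alpha=2.2);crop(im,225,195,75,40,10,'top7d.png')
"
```

```text
0 0.03 (np.float64(0.1456644180962333), np.float64(0.5666666666666667)) [0.5601 0.0551 0.02  ] [ 0.5302 -0.0885  0.02  ] yaw -11.73
1 0.03 (np.float64(0.13718176251995207), np.float64(0.5)) [0.5537 0.0562 0.02  ] [ 0.5252 -0.0875  0.02  ] yaw -11.24
-1 0.03 (np.float64(0.15542356052036535), np.float64(0.6166666666666667)) [0.5599 0.0551 0.02  ] [ 0.5302 -0.0885  0.02  ] yaw -11.67
0 0.12 (np.float64(0.16213649693746657), np.float64(0.5666666666666667)) [0.5599 0.0551 0.02  ] [ 0.5298 -0.0885  0.02  ] yaw -11.82
1 0.12 (np.float64(0.19248344068817447), np.float64(0.48333333333333334)) [0.5552 0.0559 0.02  ] [ 0.5246 -0.0874  0.02  ] yaw -12.02
-1 0.12 (np.float64(0.15818238135490031), np.float64(0.6166666666666667)) [0.5598 0.0551 0.02  ] [ 0.5298 -0.0884  0.02  ] yaw -11.82
(np.float64(0.1264911064067353), np.float64(1.0)) [0.5607 0.0549 0.02  ] [0.554  0.0279 0.02  ] -13.96
(np.float64(0.24508223703260185), np.float64(0.5172413793103449)) [0.5561 0.0086 0.02  ] [ 0.5338 -0.0594  0.02  ] -18.09
(np.float64(0.09058730929915415), np.float64(1.0)) [ 0.5344 -0.0689  0.02  ] [ 0.5309 -0.0871  0.02  ] -10.75
```

View pics/top7d.png

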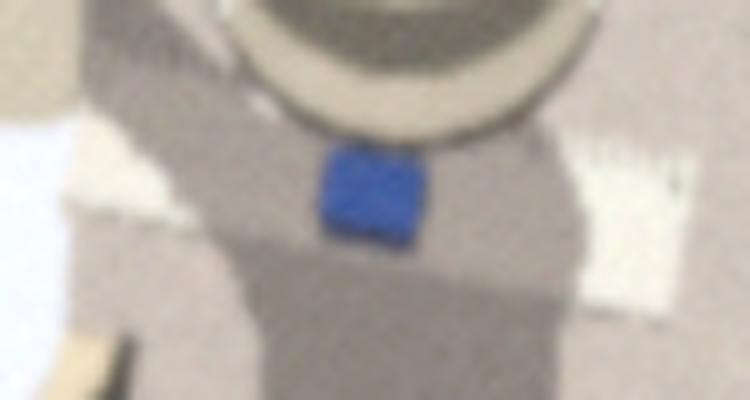

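```bash
python3 -c "
from path import *
s=np.array(telemetry.get_obs()['joint_pos']);print(s.round(1))
for lean in(41,43,45,47):
    M=tgt(-11.8,lean);th=np.radians(lean)
    f=.0095*np.cos(th)
    for back,z in((.05,.08),(.02,.045),(.012,.037),(0,.037)):
        d=.009+f+back;x,c=ik(np.array([.5584-d*.979,-.018+d*.2045,z]),M,s);print(lean,back,z,x.round(1),'%.0e'%c)
"
```

```text
[ -26.3    3.1  -54.  -141.7  -16.8   62.6]
41 0.05 0.08 [ -15.1    2.5  -45.9 -128.7   -1.4   41.2] 6e-03
41 0.02 0.045 [ -23.9   10.4  -49.3 -141.5  -12.7   61.3] 1e-29
41 0.012 0.037 [ -25.9   12.9  -51.2 -146.7  -16.9   68.6] 9e-22
41 0 0.037 [ -25.2   13.6  -49.7 -146.6  -16.    67.8] 2e-19
43 0.05 0.08 [ -13.6    2.   -45.  -123.8   -1.1   35.1] 8e-04
43 0.02 0.045 [ -28.    12.3  -54.6 -148.9  -21.6   72.7] 1e-30
43 0.012 0.037 [ -28.7   14.9  -55.5 -151.8  -24.7   76.5] 8e-19
43 0 0.037 [ -27.9   15.4  -54.  -152.   -23.8   76. ] 6e-26
45 0.05 0.08 [ -22.8    2.5  -50.9 -135.2  -11.    53.6] 2e-21
45 0.02 0.045 [ -30.4   14.5  -58.3 -152.5  -29.1   78.9] 2e-12
45 0.012 0.037 [ -30.4   16.8  -58.3 -153.9  -31.1   80.7] 5e-05
45 0 0.037 [ -29.6   17.5  -57.2 -154.9  -30.7   80.9] 1e-22
47 0.05 0.08 [ -28.6    4.3  -56.3 -142.6  -20.3   66. ] 8e-20
47 0.02 0.045 [ -31.4   15.   -58.3 -150.4  -31.1   78. ] 2e-03
47 0.012 0.037 [ -31.5   17.4  -58.3 -151.9  -33.    79.9] 3e-03
47 0 0.037 [ -30.9   18.7  -58.3 -154.4  -34.5   81.9] 8e-04
```

```bash
python3 -c "
from go import *
M=tgt(-11.8,43);th=np.radians(43)
d=.009+.0095*np.cos(th)+.008;T=np.array([.5584-d*.979,-.018+d*.2045,.037]);plan(T-.019*M[:,2],-11.8,43,8,0)
"
```

```text
t 16.05 pos [ 0.5033 -0.0056  0.0886] eul [-180.     47.12  167.8 ] F [-0.7 -0.4 -1.2] M [ 0.47  2.41 -0.04] open 0.0873 j [ -26.3    3.1  -54.  -141.7  -16.8   62.6]
shift now-axes [ 1.56 -0.06  5.89] turn [-0.28  4.12 -0.28] shift target-axes [ 1.14 -0.09  5.99]
0 0.2 -0.01 0.74 -0 0.5 -0;  # [ 0.507 -0.007  0.082] [ -27.1    4.8  -54.6 -143.7  -18.4   65.5] dj 2.9
0 0.18 -0.01 0.74 -0.1 0.5 -0.1;  # [ 0.511 -0.008  0.076] [ -27.5    6.4  -54.8 -144.9  -19.5   67.3] dj 1.9
0 0.19 -0 0.74 -0 0.5 -0;  # [ 0.515 -0.008  0.069] [ -28.     8.   -55.2 -146.6  -20.8   69.6] dj 2.3
0 0.17 -0.01 0.74 -0 0.6 -0;  # [ 0.519 -0.009  0.063] [ -28.1    9.4  -55.2 -147.8  -21.5   71.2] dj 1.5
0 0.17 -0.01 0.74 -0.1 0.5 -0.1;  # [ 0.523 -0.01   0.056] [ -28.3   10.9  -55.1 -148.7  -22.3   72.5] dj 1.4
0 0.16 -0.01 0.74 -0 0.5 -0;  # [ 0.527 -0.011  0.05 ] [ -28.4   12.3  -55.2 -150.   -23.2   74. ] dj 1.6
0 0.16 -0.01 0.75 -0 0.5 -0;  # [ 0.531 -0.012  0.043] [ -28.4   13.7  -55.3 -151.2  -24.    75.5] dj 1.4
0 0.15 -0.01 0.75 -0.1 0.5 -0.1;  # [ 0.535 -0.013  0.037] [ -28.4   15.   -55.  -151.8  -24.5   76.3] dj 1.3
```

Emit:
step_arm:
  plan: "0 0 0 0 0 0 0;0 0 0 0 0 0 0;0 0 0 0 0 0 0;0 0 0 0 0 0 0;0 0 0 0 0 0 0;0 0 0 0 0 0 0;0 0 0 0 0 0 0;0 0 0 0 0 0 0;0 0 0 0 0 0 0;0 0 0 0 0 0 0"

```text
clock: 16.88
tool_pos: [0.5028, -0.0058, 0.0887]
orientation: [-180.0, 47.1, 167.8]
force: [-0.2, 0.2, -0.2]
opening: 0.0265
```

Emit:
step_arm:
  plan: "0 0.2 -0.01 0.74 0 0.5 0;0 0.18 -0.01 0.74 -0.1 0.5 -0.1;0 0.19 0 0.74 0 0.5 0;0 0.17 -0.01 0.74 0 0.6 0;0 0.17 -0.01 0.74 -0.1 0.5 -0.1;0 0.16 -0.01 0.74 0 0.5 0;0 0.16 -0.01 0.75 0 0.5 0;0 0.15 -0.01 0.75 -0.1 0.5 -0.1;0 0 0 0 0 0 0;0 0 0 0 0 0 0"

```text
clock: 17.72
tool_pos: [0.5343, -0.0132, 0.0365]
orientation: [180.0, 42.9, 168.2]
force: [-1.1, -0.1, 0.1]
opening: 0.0002
```

```bash
python3 m.py; python3 -c "
from h import *
for n in('side','top'):
    im=snapshot(n);cv2.imwrite(f'pics/{n}8.png',im)
    crop(cv2.convertScaleAbs(im,alpha=1.5),*((240,195,70,52,11) if n=='side' else (210,180,100,75,8)),n+'8c.png')
"
```

```text
[ 0.5343 -0.0132  0.0365] [179.99  42.94 168.2 ] F [-1.1 -0.1  0.1] M [ 0.47  2.27 -0.01]
```

View pics/side8c.png

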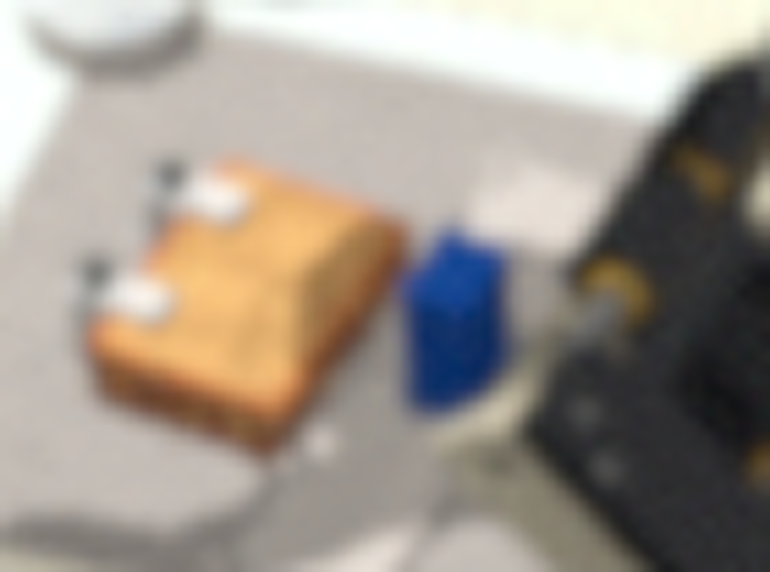

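View pics/top8c.png

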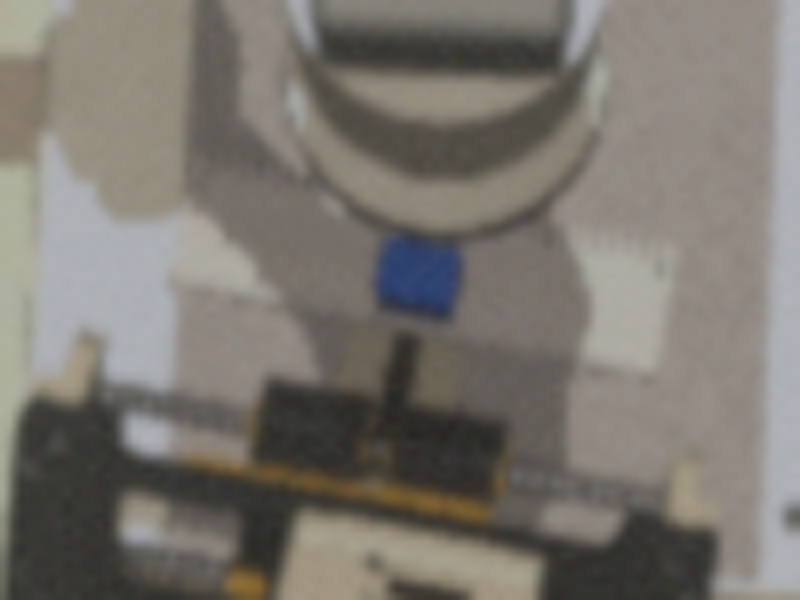

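Emit:
step_arm:
  plan: "0 -0.15 0 0.14 0 0 0;0 -0.15 0 0.14 0 0 0;0 -0.15 0 0.14 0 0 0;0 0 0 0 0 0 0"

```text
clock: 18.15
tool_pos: [0.5407, -0.0145, 0.0372]
orientation: [-180.0, 43.0, 168.2]
force: [-0.9, -0.5, 1.3]
opening: 0.0002
```

Emit:
step_arm:
  plan: "0 -0.07 0 0.07 0 0 0;0 -0.07 0 0.07 0 0 0;0 0 0 0 0 0 0"

```text
clock: 18.4
tool_pos: [0.5413, -0.0144, 0.0365]
orientation: [-180.0, 42.9, 168.3]
force: [-5.2, -0.6, 5.0]
opening: 0.0003
```

Emit:
step_arm:
  plan: "0 -0.07 0 0.07 0 0 0;0 0 0 0 0 0 0"

```text
clock: 18.57
tool_pos: [0.5415, -0.0143, 0.0361]
orientation: [-180.0, 42.8, 168.3]
force: [-10.1, -1.0, 7.0]
opening: 0.0005
```

Emit:
step_arm:
  plan: "0 -0.07 0 0.07 0 0 0;0 0 0 0 0 0 0"

```text
clock: 18.73
tool_pos: [0.5417, -0.0142, 0.0357]
orientation: [-180.0, 42.8, 168.3]
force: [-13.5, -0.2, 8.4]
opening: 0.0005
```

Emit:
step_arm:
  plan: "0 0.07 0 -0.07 0 0 0;0 0.15 0 -0.14 0 0 0;0 0.3 0 -0.35 0 0 0;0 0.3 0 -0.8 0 0 0;0 0.2 0 -1 0 0 0;0 0.2 0 -1 0 0 0;0 0.2 0 -1 0 0 0;0 0.2 0 -1 0 0 0;0 0 0 0 0 0 0;0 0 0 0 0 0 0"

```text
clock: 19.57
tool_pos: [0.4982, -0.0049, 0.0664]
orientation: [-179.9, 43.2, 168.4]
force: [0.3, 0.5, 0.6]
opening: 0.0001
```

```bash
python3 m.py; python3 -c "
from path import *
s=np.array(telemetry.get_obs()['joint_pos']);print(s.round(1))
from h import *
im=snapshot('side');cv2.imwrite('pics/side9.png',im)
crop(cv2.convertScaleAbs(im,alpha=1.5),240,195,70,52,11,'side9c.png')
for yaw in(0,90,180,-90,35,125,-55,-145):
    M=Rot.from_euler('xyz',[180,0,yaw],degrees=True).as_matrix()
    for sd in([45,20,-20,0,-45,-100],[45,20,-20,0,-45,100],[45,20,-20,0,-45,0]):
        x,c=ik(np.array([.481,.333,.12]),M,np.array(sd,float))
        if c<1e-8: print(yaw,x.round(1))
"
```

```text
[ 0.4982 -0.0049  0.0664] [-179.91   43.2   168.41] F [0.3 0.5 0.6] M [0.53 2.17 0.01]
[ -22.5    4.9  -50.1 -135.9  -10.6   54.4]
0 [ 53.8  17.4 -19.    0.  -53.6  36.2]
0 [ 53.8  17.4 -19.   -0.  -53.6  36.2]
0 [ 53.8  17.4 -19.    0.  -53.6  36.2]
90 [ 53.8  17.4 -19.    0.  -53.6 126.2]
90 [ 53.8  17.4 -19.    0.  -53.6 126.2]
180 [  53.8   17.4  -19.    -0.   -53.6 -143.8]
180 [  53.8   17.4  -19.    -0.   -53.6 -143.8]
-90 [ 53.8  17.4 -19.    0.  -53.6 -53.8]
-90 [ 53.8  17.4 -19.   -0.  -53.6 -53.8]
-90 [ 53.8  17.4 -19.   -0.  -53.6 -53.8]
35 [ 53.8  17.4 -19.    0.  -53.6  71.2]
35 [ 53.8  17.4 -19.   -0.  -53.6  71.2]
35 [ 53.8  17.4 -19.    0.  -53.6  71.2]
125 [ 53.8  17.4 -19.   -0.  -53.6 161.2]
125 [ 53.8  17.4 -19.   -0.  -53.6 161.2]
-55 [ 53.8  17.4 -19.   -0.  -53.6 -18.8]
-55 [ 53.8  17.4 -19.   -0.  -53.6 -18.8]
-55 [ 53.8  17.4 -19.   -0.  -53.6 -18.8]
-145 [  53.8   17.4  -19.     0.   -53.6 -108.8]
-145 [  53.8   17.4  -19.    -0.   -53.6 -108.8]
```

View pics/side9c.png

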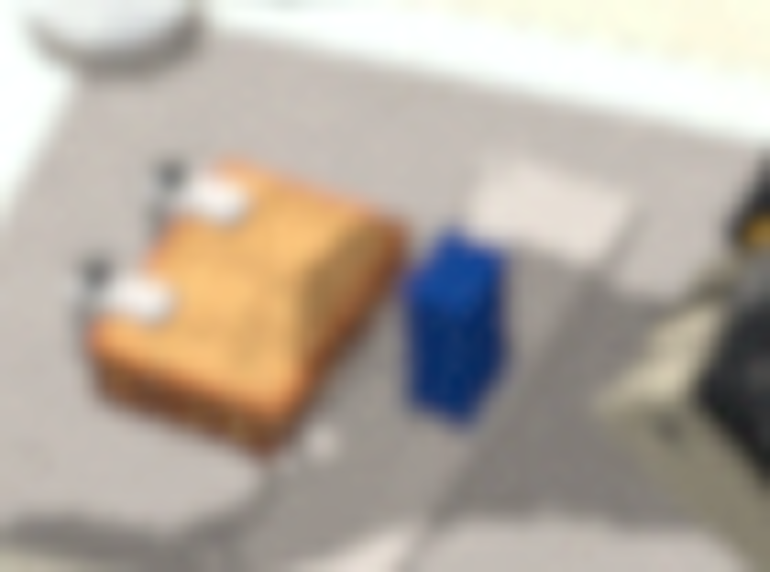

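```bash
cat > path2.py <<'E'
from path import *
import sys
j0=np.array(telemetry.get_obs()['joint_pos'])
M=Rot.from_euler('xyz',[180,0,-110],degrees=True).as_matrix()
xf,c=ik(np.array([.481,.333,.12]),M,np.array([53.8,17.4,-19,0,-53.6,-73.]));print(xf.round(1),c)
via=np.array([-20,-16,-38,-100,-40,20.])
N1,N2=12,24
from scipy.interpolate import PchipInterpolator
P=PchipInterpolator([0,12,36],np.array([j0,via,xf]))
js=P(np.arange(37))
for k,j in enumerate(js):
    p,R=FK(j);m=R.as_matrix()
    pts=[p]+[p-m[:,2]*b+m[:,0]*sx+m[:,1]*sy for b in(.066,.2) for sx in(-.039,.039) for sy in(-.097,.097)]
    pts=np.array(pts);dh=min(np.hypot(*(q[:2]-[.59,-.0265]))-.05 for q in pts)
    if k%3==0: print(k,"tcp",p.round(3),"minz",pts[:,2].min().round(3),"maxx",pts[:,0].max().round(3),"headclr",dh.round(3),j.round(0))
rows(js,0)
E
python3 path2.py
```

```text
[ 53.8  17.4 -19.    0.  -53.6 -73.8] 2.983031138348892e-26
0 tcp [ 0.498 -0.005  0.066] minz 0.066 maxx 0.502 headclr 0.044 [ -23.    5.  -50. -136.  -11.   54.]
3 tcp [0.554 0.009 0.18 ] minz 0.176 maxx 0.554 headclr 0.001 [ -22.   -3.  -47. -128.  -20.   47.]
6 tcp [0.57  0.042 0.28 ] minz 0.259 maxx 0.57 headclr 0.022 [ -22.  -10.  -44. -119.  -28.   38.]
9 tcp [0.559 0.076 0.343] minz 0.315 maxx 0.559 headclr 0.016 [ -21.  -14.  -41. -110.  -35.   29.]
12 tcp [0.542 0.093 0.359] minz 0.33 maxx 0.542 headclr 0.019 [ -20.  -16.  -38. -100.  -40.   20.]
15 tcp [0.525 0.101 0.347] minz 0.32 maxx 0.525 headclr 0.021 [-18. -16. -35. -89. -43.  10.]
18 tcp [0.504 0.117 0.325] minz 0.303 maxx 0.52 headclr 0.026 [-13. -15. -33. -78. -45.  -0.]
21 tcp [0.482 0.133 0.298] minz 0.282 maxx 0.521 headclr 0.038 [ -6. -13. -30. -67. -48. -11.]
24 tcp [0.464 0.149 0.266] minz 0.258 maxx 0.525 headclr 0.054 [  3. -10. -28. -55. -50. -23.]
27 tcp [0.455 0.167 0.232] minz 0.232 maxx 0.536 headclr 0.045 [ 14.  -5. -25. -42. -51. -35.]
30 tcp [0.459 0.195 0.198] minz 0.198 maxx 0.555 headclr 0.053 [ 
[... 1818 characters left out ...]
0.254]
0 0.74 0.37 1 -1.5 4.4 -0.8    # 1.3 4.7 [0.457 0.16  0.243]
0 0.55 0.28 1.16 -1.3 4.5 -1    # 1.3 4.8 [0.455 0.167 0.232]
0 0.31 0.23 1.31 -1 4.7 -1.2    # 1.4 5.0 [0.455 0.174 0.221]
0 0.02 0.17 1.45 -0.6 4.7 -1.4    # 1.5 4.9 [0.456 0.183 0.209]
0 -0.31 0.16 1.58 -0.1 4.8 -1.6    # 1.6 5.1 [0.459 0.195 0.198]
0 -0.68 0.2 1.68 0.2 4.8 -1.8    # 1.8 5.1 [0.462 0.208 0.186]
0 -1.1 0.26 1.77 0.8 4.8 -2.1    # 2.1 5.3 [0.467 0.225 0.174]
0 -1.56 0.39 1.83 1.2 4.7 -2.4    # 2.4 5.4 [0.472 0.245 0.162]
0 -2.04 0.58 1.86 1.8 4.5 -2.7    # 2.8 5.5 [0.477 0.27  0.149]
0 -2.54 0.83 1.84 2.2 4.3 -2.9    # 3.2 5.6 [0.48  0.299 0.135]
0 -3.04 1.15 1.79 2.8 4 -3.2    # 3.7 5.8 [0.481 0.333 0.12 ]
```

```bash
python3 - <<'E'
s=open('path2.py').read()
s=s.replace("via=np.array([-20,-16,-38,-100,-40,20.])","A=j0+[45,-1,0,3,-4,0]\nvia=np.array([36,-6,-36,-90,-42,12.])")
s=s.replace("P=PchipInterpolator([0,12,36],np.array([j0,via,xf]))\njs=P(np.arange(37))","P=PchipInterpolator([0,12,24,46],np.array([j0,A,via,xf]))\njs=P(np.arange(47))")
open('path2.py','w').write(s)
E
python3 path2.py
```

```text
[ 53.8  17.4 -19.    0.  -53.6 -73.8] 2.983031138348892e-26
0 tcp [ 0.498 -0.005  0.066] minz 0.066 maxx 0.502 headclr 0.044 [ -23.    5.  -50. -136.  -11.   54.]
3 tcp [0.484 0.122 0.067] minz 0.067 maxx 0.484 headclr 0.078 [  -8.    5.  -50. -136.  -11.   54.]
6 tcp [0.446 0.23  0.071] minz 0.071 maxx 0.457 headclr 0.157 [   5.    5.  -50. -135.  -12.   54.]
9 tcp [0.397 0.311 0.076] minz 0.076 maxx 0.427 headclr 0.243 [  15.    4.  -50. -134.  -13.   54.]
12 tcp [0.355 0.364 0.083] minz 0.083 maxx 0.397 headclr 0.307 [  22.    4.  -50. -133.  -15.   54.]
15 tcp [0.334 0.413 0.119] minz 0.119 maxx 0.384 headclr 0.341 [  27.    2.  -48. -128.  -19.   50.]
18 tcp [0.312 0.465 0.186] minz 0.175 maxx 0.374 headclr 0.358 [  30.   -1.  -44. -116.  -28.   39.]
21 tcp [0.274 0.493 0.244] minz 0.22 maxx 0.354 headclr 0.367 [  33.   -5.  -40. -103.  -37.   25.]
24 tcp [0.244 0.491 0.259] minz 0.234 maxx 0.338 headclr 0.365 [ 36.  -6. -36. -90. -42.  12.]
27 tcp [0.234 0.474 0.245] minz 0.223 maxx 0.336 headclr 0.351 [ 39.  -6. -33. -79. -45.   1.]
30 tcp [0.238 0.45  0.226] minz 0.21 maxx 0.
[... 2777 characters left out ...]
 [0.277 0.402 0.189]
0 0.88 -1.5 -0.3 0.6 3.4 0.8    # 1.8 3.5 [0.29  0.392 0.182]
0 0.81 -1.65 -0.25 0.9 3.5 0.9    # 1.9 3.7 [0.305 0.383 0.175]
0 0.71 -1.79 -0.2 1.2 3.4 1    # 1.9 3.7 [0.32  0.374 0.169]
0 0.61 -1.91 -0.13 1.3 3.4 1    # 2.0 3.8 [0.337 0.365 0.162]
0 0.48 -2.01 -0.07 1.7 3.4 1.1    # 2.1 4.0 [0.355 0.357 0.156]
0 0.33 -2.11 0.01 1.9 3.4 1    # 2.1 4.0 [0.375 0.35  0.15 ]
0 0.17 -2.16 0.11 2 3.2 1.1    # 2.2 3.9 [0.395 0.344 0.144]
0 -0.02 -2.21 0.21 2.3 3.2 1.1    # 2.2 4.1 [0.415 0.339 0.138]
0 -0.21 -2.22 0.32 2.6 3 1    # 2.3 4.1 [0.437 0.336 0.133]
0 -0.43 -2.2 0.45 2.6 3 1    # 2.3 4.1 [0.459 0.333 0.126]
0 -0.65 -2.14 0.57 2.9 2.7 1    # 2.3 4.1 [0.481 0.333 0.12 ]
```

Emit:
step_arm:
  plan: "0 0.7 4.0 -0.7 -3.4 0 -3.7;0 0.68 4.0 -0.7 -3.4 -0.1 -3.6;0 0.61 4.05 -0.68 -3.4 -0.2 -3.6;0 0.55 3.91 -0.65 -3.2 -0.2 -3.4;0 0.49 3.75 -0.64 -3.2 -0.3 -3.3;0 0.4 3.57 -0.59 -3 -0.3 -3.2;0 0.34 3.36 -0.56 -2.9 -0.4 -3;0 0.25 3.12 -0.52 -2.8 -0.4 -2.8;0 0.17 2.86 -0.47 -2.5 -0.5 -2.5;0 0.11 2.56 -0.42 -2.3 -0.5 -2.4;0 0.02 2.25 -0.38 -2.1 -0.5 -2;0 -0.05 1.9 -0.32 -1.9 -0.5 -1.9"

```text
clock: 20.62
tool_pos: [0.3529, 0.3609, 0.082]
orientation: [-179.8, 46.8, -142.3]
force: [0.8, -0.3, 0.0]
opening: 0.0005
```

Emit:
step_arm:
  plan: "0 -0.52 1.69 -0.32 -1.8 -1.2 -1.5;0 -1.29 1.68 -0.39 -2.3 -2.1 -1.5;0 -1.85 1.7 -0.45 -2.8 -2.8 -1.2;0 -2.21 1.74 -0.49 -3.2 -3.2 -1.2;0 -2.36 1.79 -0.52 -3.6 -3.3 -1.2;0 -2.32 1.83 -0.54 -4 -2.9 -1;0 -2.1 1.82 -0.57 -4.2 -2.4 -1;0 -1.74 1.74 -0.58 -4.3 -1.7 -1;0 -1.29 1.58 -0.59 -4.1 -0.9 -0.8;0 -0.77 1.32 -0.57 -3.8 0 -0.6;0 -0.23 1.01 -0.53 -3.3 0.8 -0.5;0 0.31 0.63 -0.43 -2.5 1.5 -0.2"

```text
clock: 21.62
tool_pos: [0.2431, 0.4868, 0.259]
orientation: [157.9, 66.4, -121.6]
force: [0.5, 0.3, -0.1]
opening: 0.0005
```

```bash
python3 log.py
```

```text
t 21.62 pos [0.2431 0.4868 0.259 ] eul [ 157.88   66.39 -121.64] F [ 0.5  0.3 -0.1] M [-3.07  0.52 -0.01] open 0.0005 j [ 35.6  -6.3 -36.2 -89.7 -42.5  11.7]
shift now-axes [ 37.74 -45.93 -62.32] turn [76.87 26.35 70.64] shift target-axes [-49.07 -60.08  37.42]
```

Emit:
step_arm:
  plan: "0 0.62 0.34 -0.36 -2.1 1.9 -0.1;0 0.71 0.18 -0.37 -1.9 2.1 0;0 0.78 0.02 -0.37 -1.6 2.3 0.1;0 0.85 -0.14 -0.37 -1.4 2.5 0.1;0 0.9 -0.32 -0.39 -1.3 2.7 0.2;0 0.95 -0.49 -0.38 -0.9 2.8 0.4;0 0.97 -0.67 -0.39 -0.7 3 0.4;0 0.99 -0.84 -0.37 -0.5 3.2 0.5;0 0.99 -1.01 -0.37 -0.1 3.2 0.6;0 0.96 -1.19 -0.35 0.1 3.3 0.7;0 0.93 -1.34 -0.32 0.3 3.4 0.7"

```text
clock: 22.53
tool_pos: [0.2758, 0.3971, 0.1872]
orientation: [159.7, 36.6, -107.1]
force: [-0.5, 0.9, -0.7]
opening: 0.0002
```

Emit:
step_arm:
  plan: "0 0.88 -1.5 -0.3 0.6 3.4 0.8;0 0.81 -1.65 -0.25 0.9 3.5 0.9;0 0.71 -1.79 -0.2 1.2 3.4 1;0 0.61 -1.91 -0.13 1.3 3.4 1;0 0.48 -2.01 -0.07 1.7 3.4 1.1;0 0.33 -2.11 0.01 1.9 3.4 1;0 0.17 -2.16 0.11 2 3.2 1.1;0 -0.02 -2.21 0.21 2.3 3.2 1.1;0 -0.21 -2.22 0.32 2.6 3 1;0 -0.43 -2.2 0.45 2.6 3 1;0 -0.65 -2.14 0.57 2.9 2.7 1;0 0 0 0 0 0 0"

```text
clock: 23.53
tool_pos: [0.4803, 0.3273, 0.1149]
orientation: [179.8, -0.6, -110.1]
force: [0.4, 0.5, -0.2]
opening: 0.0003
```

```bash
cat > btn.py <<'E'
from h import *
s=cv2.imread('pics/side0.png');t=cv2.imread('pics/top0.png')
for n,im,c in(('side',s,(255,345,40,40)),('top',t,(98,230,40,40))):
    crop(cv2.convertScaleAbs(im,alpha=1.8),*c,14,n+'btn.png')
M=Rot.from_euler('xyz',[180,0,-110],degrees=True).as_matrix();rel([.481,.333,.06],M)
for z in(.02,.025,.03,.035): print(z,onz('side',(272.5,364.3),z)[:2].round(4),onz('top',(116.7,248.5),z)[:2].round(4))
E
python3 btn.py
```

```text
t 23.53 pos [0.4803 0.3273 0.1149] eul [ 179.85   -0.58 -110.05] F [ 0.4  0.5 -0.2] M [0.14 0.05 0.04] open 0.0003 j [ 53.6  17.6 -19.4   0.  -53.6 -73.6]
shift now-axes [-0.62  0.11  5.48] turn [ 0.15 -0.58 -0.05] shift target-axes [-0.56  0.13  5.49]
0.02 [0.4802 0.3349] [0.4816 0.3329]
0.025 [0.4794 0.3372] [0.4813 0.3313]
0.03 [0.4786 0.3395] [0.481  0.3296]
0.035 [0.4778 0.3418] [0.4808 0.328 ]
```

View pics/sidebtn.png

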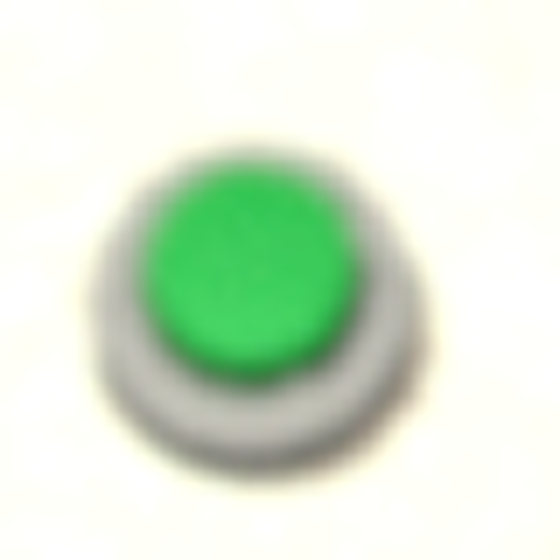

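View pics/topbtn.png

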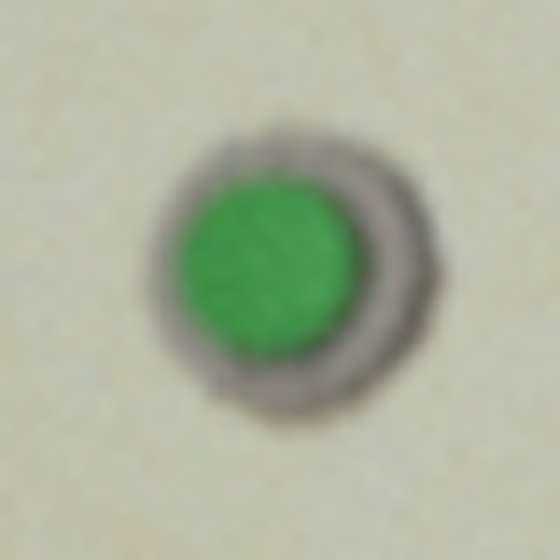

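```bash
python3 -c "
from h import *
print(two((272.67,363.3),(116.67,248.45)))
M=Rot.from_euler('xyz',[180,0,-110],degrees=True).as_matrix();rel([.4805,.333,.04],M)"
```

```text
(array([0.48110519, 0.33288589, 0.02002153]), [np.float64(0.0006192111517764341), np.float64(0.0006192111517764368)])
t 23.53 pos [0.4803 0.3273 0.1149] eul [ 179.85   -0.58 -110.05] F [ 0.4  0.5 -0.2] M [0.14 0.05 0.04] open 0.0003 j [ 53.6  17.6 -19.4   0.  -53.6 -73.6]
shift now-axes [-0.62  0.16  7.48] turn [ 0.15 -0.58 -0.05] shift target-axes [-0.55  0.18  7.49]
```

Emit:
step_arm:
  plan: "0 -0.3 0.09 0 0.1 -0.6 0;0 -0.27 0.09 1.5 0 0 0;0 0 0 1.5 0 0 0;0 0 0 1.5 0 0 0;0 0 0 1.5 0 0 0;0 0 0 1.5 0 0 0;0 0 0 0 0 0 0;0 0 0 0 0 0 0"

```text
clock: 24.2
tool_pos: [0.4796, 0.3339, 0.0435]
orientation: [179.9, 0.5, -110.1]
force: [0.7, 0.5, 0.9]
opening: 0.0006
```

```bash
python3 m.py; python3 -c "
from h import *
im=snapshot('side');cv2.imwrite('pics/side10.png',im)
crop(cv2.convertScaleAbs(im,alpha=1.5),220,290,110,90,7,'side10c.png')"
```

```text
[0.4796 0.3339 0.0435] [ 179.87    0.49 -110.13] F [0.7 0.5 0.9] M [0.   0.01 0.01]
```

View pics/side10c.png

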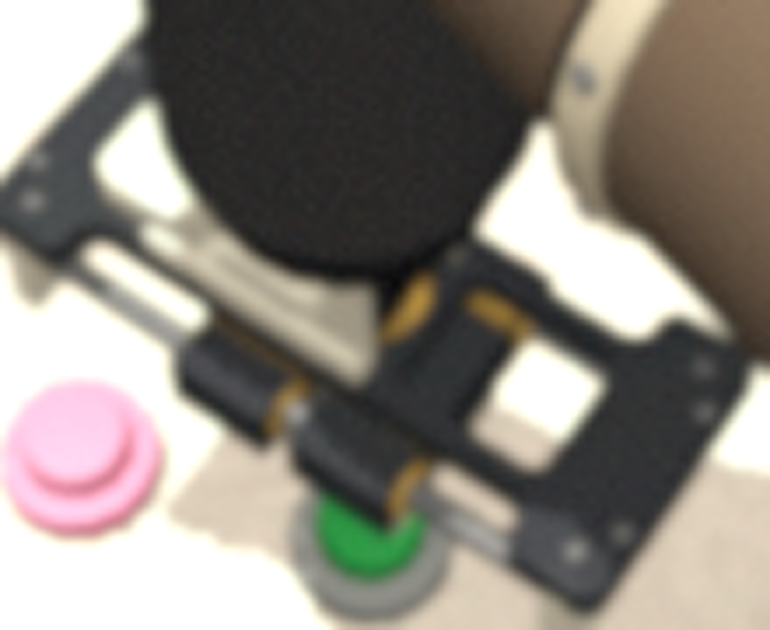

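Emit:
step_arm:
  plan: "0 0 0 0.6 0 0 0;0 0 0 0.6 0 0 0;0 0 0 0 0 0 0"

```text
clock: 24.5
tool_pos: [0.4803, 0.3352, 0.0319]
orientation: [180.0, 0.6, -110.1]
force: [0.3, 0.9, 0.3]
opening: 0.0006
```

Emit:
step_arm:
  plan: "0 0 0 0.3 0 0 0;0 0 0 0.2 0 0 0;0 0 0 0 0 0 0"

```text
clock: 24.75
tool_pos: [0.4805, 0.3355, 0.0272]
orientation: [180.0, 0.6, -110.1]
force: [-1.1, 0.5, -0.4]
opening: 0.0003
```

Emit:
step_arm:
  plan: "0 0 0 0.2 0 0 0;0 0 0 0.2 0 0 0;0 0 0 0 0 0 0"

```text
clock: 25.0
tool_pos: [0.4806, 0.3355, 0.0232]
orientation: [180.0, 0.6, -110.1]
force: [0.0, 0.4, -0.1]
opening: 0.0005
```

Emit:
step_arm:
  plan: "0 0 0 0.2 0 0 0;0 0 0 0 0 0 0;0 0 0 0 0 0 0"

```text
clock: 25.25
tool_pos: [0.4809, 0.3358, 0.0217]
orientation: [-180.0, 0.7, -110.1]
force: [-0.6, -1.0, 1.9]
opening: 0.0004
```

Emit:
step_arm:
  plan: "0 0 0 0.2 0 0 0;0 0 0 0.2 0 0 0;0 0 0 0 0 0 0"

```text
clock: 25.5
tool_pos: [0.4809, 0.3358, 0.0175]
orientation: [-180.0, 0.7, -110.1]
force: [-0.7, -0.2, 4.9]
opening: 0.0003
```

Emit:
step_arm:
  plan: "0 0 0 0.15 0 0 0;0 0 0 0 0 0 0"

```text
clock: 25.67
tool_pos: [0.4809, 0.3358, 0.0163]
orientation: [-180.0, 0.7, -110.1]
force: [-1.3, -0.9, 5.8]
opening: 0.0001
```

Emit:
step_arm:
  plan: "0 0 0 0.15 0 0 0;0 0 0 0 0 0 0"

```text
clock: 25.83
tool_pos: [0.481, 0.3358, 0.0161]
orientation: [-180.0, 0.7, -110.1]
force: [-4.9, -3.6, 17.6]
opening: 0.0003
```

Emit:
step_arm:
  plan: "0 0 0 0.05 0 0 0;0 0 0 0 0 0 0;0 0 0 0 0 0 0"

```text
clock: 26.08
tool_pos: [0.481, 0.3358, 0.016]
orientation: [-180.0, 0.7, -110.1]
force: [-5.8, -3.3, 20.8]
opening: 0.0003
```

Emit:
step_arm:
  plan: "0 0 0 -0.3 0 0 0;0 0 0 -0.6 0 0 0;0 0 0 -1 0 0 0;0 0 0 -2 0 0 0;0 0 0 -2 0 0 0;0 0 0 -2 0 0 0;0 0 0 -2 0 0 0;0 0 0 0 0 0 0;0 0 0 0 0 0 0"

```text
clock: 26.83
tool_pos: [0.4808, 0.3353, 0.1146]
orientation: [-180.0, 0.8, -110.1]
force: [-0.5, -0.1, 0.8]
opening: 0.0003
```

```bash
python3 m.py; python3 -c "
from h import *
for n in('side','top'):
    im=snapshot(n);cv2.imwrite(f'pics/{n}11.png',im)
    crop(cv2.convertScaleAbs(im,alpha=1.5),*((200,170,140,100,5.5) if n=='side' else (210,180,100,75,8)),n+'11c.png')"
```

```text
[0.4808 0.3353 0.1146] [-179.96    0.8  -110.11] F [-0.5 -0.1  0.8] M [-0.01  0.12  0.02]
```

View pics/side11c.png

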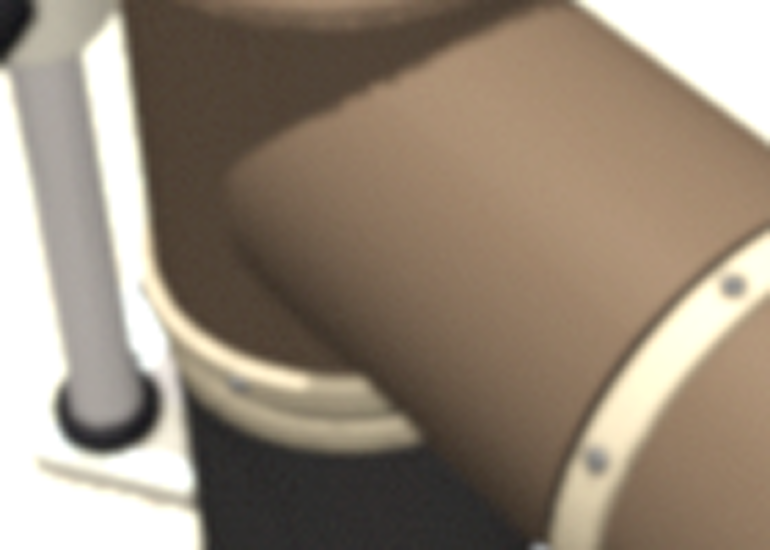

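View pics/top11.png

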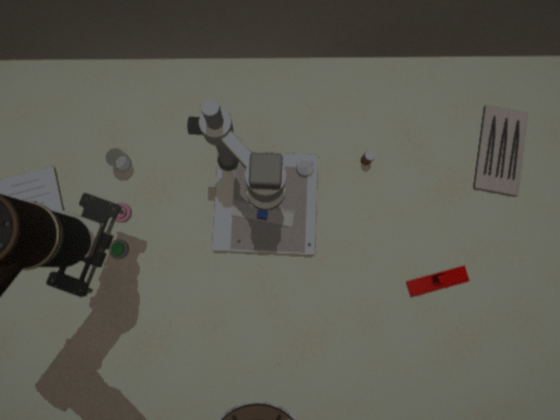

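```bash
python3 -c "
from h import *
t=cv2.imread('pics/top11.png');G=gray(t)
q=lambda x,y:((x+.5)/8-.5+210,(y+.5)/8-.5+180)
l=edge(G,q(180,290),q(655,375),r=2,trim=.03);A=onz('top',l[0],.022);B=onz('top',l[1],.022);d=A-B
yw=np.arctan2(-d[0],d[1]);print(l[2:],A.round(4),B.round(4),'yaw',np.degrees(yw).round(2))
n=np.array([np.cos(yw),np.sin(yw)]);m=((A+B)/2)[:2];print('edge mid',(m+.04*n).round(4))
for nm in('top7','top8','top11'):
    im=cv2.imread(f'pics/{nm}.png');hsv=cv2.cvtColor(im,cv2.COLOR_BGR2HSV);mm=cv2.inRange(hsv,(105,130,30),(125,255,255));y,x=np.nonzero(mm);k=(x>240)&(x<290)&(y>190)&(y<230);print(nm,x[k].mean().round(2),y[k].mean().round(2),k.sum())
s=cv2.imread('pics/side9.png').astype(float);S=np.log((s[...,2]+8)/(s[...,0]+8))
f=edge(S,(266,233.5),(276.6,218.6),r=2.5)
A=onz('side',f[0],.025);B=onz('side',f[1],.025);d=A-B;print('face/bar seam',f[2:],A.round(4),B.round(4),np.degrees(np.arctan2(-d[0],d[1])))
crop(cv2.convertScaleAbs(t,alpha=2.2),225,195,75,40,10,'top11d.png')
crop(cv2.convertScaleAbs(cv2.imread('pics/side9.png'),alpha=2),258,208,30,34,17,'side9d.png')
"
```

```text
(np.float64(0.14130082068611852), np.float64(0.6)) [0.5601 0.0549 0.022 ] [ 0.5303 -0.0885  0.022 ] yaw -11.72
edge mid [ 0.5844 -0.0249]
top7 261.92 213.98 50
top8 261.76 213.98 50
top11 261.87 213.78 45
face/bar seam (np.float64(0.09325251603057025), np.float64(0.8333333333333334)) [0.5914 0.0041 0.025 ] [ 0.5798 -0.0539  0.025 ] -11.370477519679834
```

View pics/side9d.png

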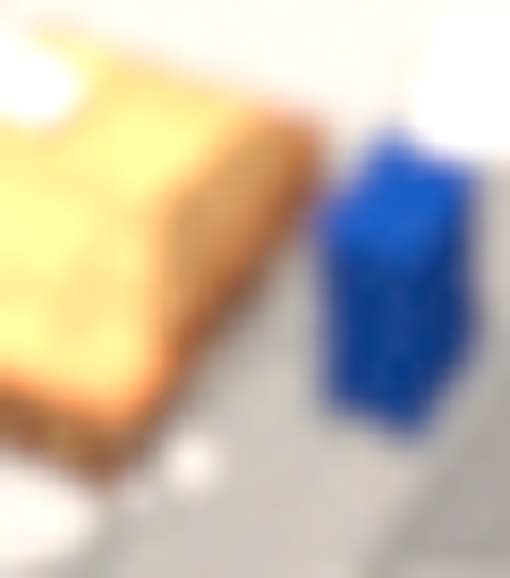

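View pics/top11d.png

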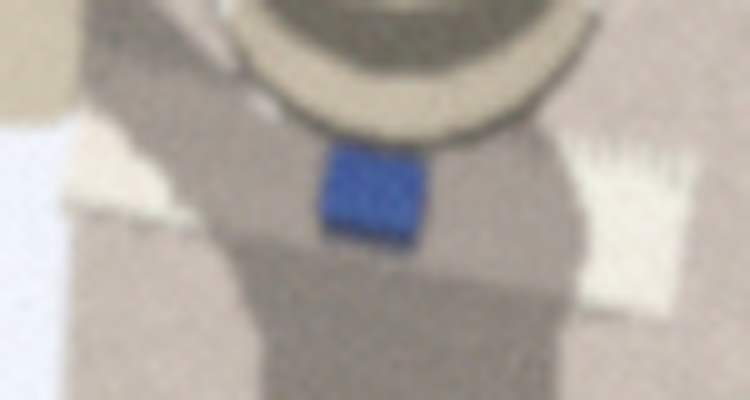

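```bash
python3 -c "
from plant import workorder,telemetry
print(telemetry.get_obs()['clock'],workorder.close_job())"
```

```text
the job is handed in; nothing more can be done
26.9333 None
```

The straightedge is lying on the stage against the robot-facing face of the sediment block and I have let go of it. After that I pressed the green button to its stop and released it. I handed the job in at 26.9 s; the hand-in gave no verdict.

**Placing:** I gripped the blue block with the gripper leaning back 47°, because 35–40° was out of the arm's reach. I set the bar down and pushed it against the face, then released it. A push on the back of the grip with closed fingers met firm resistance at about 13 N, and the bar barely moved.

**Button:** It went down about 6 mm to a hard stop, with about 21 N on the fingertips, and I then lifted clear to 0.115 m. I did not check in a picture that the button sprang back.

**Last checks:**
- **Angle:** the bar's yaw is −11.7° and the block face measures about −11.4°, so they agree within measuring error.
- **Coverage:** the 150 mm bar reaches well past both ends of the 68 mm face.
- **Stability:** the blue grip is in the same place in the top view before and after the button press, within 0.2 pixel.
- **Bystanders:** the vial, beaker, dish and red straightedge look unmoved in the last top view. I never felt contact with the head.

**Disagreement:** single-view ray casts put the bar's edge about 1.5 mm short of the face. That is within the 2 mm calibration error. The push force and the side view, taken after I last touched the bar, both show contact. The arm blocked the final side view, so I judged flushness from that earlier picture.

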